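# Supper into the oven

### The job

Get supper going: stand all the lidded green pots upright on the floor of the roasting pan while it waits on the open oven door, then slide the loaded pan by its handle fully home between the oven's runners, leaving the door down. Put the serving dish upright in the warming drawer and slide the drawer fully shut, before or after the pan as you like. Leave the other things on the worktop where they are.

Things in the scene. Friction and masses are not known exactly. Their poses are not given: they have to be found in the camera images.
- oven: steel bench oven, fixed, 240 mm deep, 235 mm tall, y from -133 to +225 mm (knobs on the +y side). Origin on the worktop under the cavity's middle line; x points into the oven; open front face at x = -140 mm. The cavity is 226 mm wide (y -113 to 113), its floor 45 mm and roof 195 mm above the worktop, back wall at x = +68 mm
- oven_home (a point): where the pan's origin lies when the pan is fully home against the oven's back wall: at x = -32 mm of the oven, cavity-floor height; axes as the oven's, x into the oven
- pan: blue enamel roasting pan, loose, 350 g: 200 mm long (x), 212 mm wide (y), floor 4 mm thick, rims 4 mm thick and 22 mm high. Origin: centre of the underside; +x rim enters the oven first. Black handle, 24 mm wide (y), 18 mm thick, sticks out along -x from x = -100 to -215 mm, its middle 25 mm above the underside; it stays outside the oven. Starts on the open door before the mouth
- pan_grip (a point): point on the handle's middle, 175 mm from the pan's origin towards -x, 25 mm above the underside; a good place to grip across y. With the pan home it is 67 mm in front of the oven's front face
- pot0: one of up to five identical lidded stoneware pots (3 to 5 are present, the others absent): sage-green round body 58 mm in diameter with a cream lid 60 mm in diameter whose top is 56 mm above the base, two tiny lugs, and on the lid a cream knob 24 mm in diameter, from 56 to 78 mm above the base; about 120 g. Origin: centre of the underside, z up along the pot.
- pot1: one of up to five identical lidded stoneware pots (3 to 5 are present, the others absent): sage-green round body 58 mm in diameter with a cream lid 60 mm in diameter whose top is 56 mm above the base, two tiny lugs, and on the lid a cream knob 24 mm in diameter, from 56 to 78 mm above the base; about 120 g. Origin: centre of the underside, z up along the pot.
- pot2: one of up to five identical lidded stoneware pots (3 to 5 are present, the others absent): sage-green round body 58 mm in diameter with a cream lid 60 mm in diameter whose top is 56 mm above the base, two tiny lugs, and on the lid a cream knob 24 mm in diameter, from 56 to 78 mm above the base; about 120 g. Origin: centre of the underside, z up along the pot.
- pot3: one of up to five identical lidded stoneware pots (3 to 5 are present, the others absent): sage-green round body 58 mm in diameter with a cream lid 60 mm in diameter whose top is 56 mm above the base, two tiny lugs, and on the lid a cream knob 24 mm in diameter, from 56 to 78 mm above the base; about 120 g. Origin: centre of the underside, z up along the pot.
- pot4: one of up to five identical lidded stoneware pots (3 to 5 are present, the others absent): sage-green round body 58 mm in diameter with a cream lid 60 mm in diameter whose top is 56 mm above the base, two tiny lugs, and on the lid a cream knob 24 mm in diameter, from 56 to 78 mm above the base; about 120 g. Origin: centre of the underside, z up along the pot.
- dish: white ceramic serving dish with a thin blue band, loose, open-topped, rectangular: 150 mm long (x), 60 mm wide (y), 45 mm high, walls 5 mm, about 220 g. Origin: centre of the underside.
- warmer: low warming cabinet, fixed, white with a steel front: 220 mm deep (x), 240 mm wide (y), 105 mm tall, one drawer. Origin: centre of the underside; the drawer slides out towards -x (roughly towards the robot). The front edge of the cabinet's top is at x = -95 mm
- drawer_floor (a point): centre of the drawer's inner floor, moving with the drawer, 22 mm above the worktop; axes as the cabinet's. Inside the drawer is 175 mm (x) by 198 mm (y), its sides end 61 mm and its front 71 mm above this floor. At opening j (mm) the cabinet's top covers what lies beyond x = j - 93 mm. Inner height under the top: 71 mm
- warmer_drawer0_handle (a point): middle of the drawer's bar handle: bar along y, 120 mm long, 11 mm thick, 35 mm out from the drawer front, 67 mm above the worktop; moves with the drawer
- warmer_drawer0 (a joint): opening of the drawer in m: 0 = fully shut, up to 0.15; it starts open 0.125 to 0.145. Slides lightly (about 1 N friction, damping 4 N s/m) and stays where it is left; the drawer weighs 600 g
- pepper: bystander: dark wooden pepper jar with steel cap, 48 mm in diameter, 85 mm tall, standing among the pots; origin under its centre
- mug: bystander: blue mug, 76 mm in diameter, 90 mm tall; origin under its centre
- oil: bystander: green glass oil bottle, 60 mm in diameter, 160 mm tall; origin under its centre
- jam: bystander: amber jar, 68 mm in diameter, 100 mm tall; origin under its centre
- spatula: bystander: spatula lying on the worktop; origin at its middle underside
- oven_mouth (a point): middle of the mouth's sill, in the front face at floor height (45 mm); axes as the oven's. The door lies open, flat and fixed (cannot be shut), level with the floor, 240 mm out from here (-x), 250 mm wide. Flared guides 30 mm tall stand on it from x = -26 to 0 mm. Inside, a runner sticks out 12 mm from each side wall, 30 to 38 mm above the floor; the pan's side rims go beneath them
Mind the look-alikes: they are no part of the job. Leave any pink or turquoise look-alike of the pot3 alone.

How it is judged:
By the outcome, as a careful person would: the job done as asked, in the order asked, and still so for the second after the job is handed in, with the robot touching nothing.
Of pot0, pot1, pot2, pot3, pot4 only 3 to 5 are there at a start; the rules pass over those that are not, and their reading is None.
At some moment in a run one of pot0, pot1, pot2, pot3, pot4, dish may be knocked a few centimetres aside while the robot is not near it.
It also fails if it takes over 208 s, if anything falls off the work surface, if the arm or the gripper's body presses on something with over 40 N, if the wrist force passes 120 N, or if a joint passes its speed limit or range.

### The arm

A 6-joint arm with a two-finger parallel gripper is mounted at the origin on the work surface. World frame = base frame: x ahead of the robot, y to its left, z up, the work surface at z = 0. Lengths are in mm, angles in rad, forces in N, time in s.
With the tool pointing down it reaches from about 300 to 850 mm from the base axis. Payload 4.2 kg.
Tool frame: the origin (TCP) lies midway between the tips of the shut fingers; the grasp point (between the pads) lies bot.grip_point_offset behind it (bot.grip_point_offset is the distance from the TCP to the grasp point, in mm); z points along the fingers, y is the line along which they close (so a half turn about z gives the same grasp; the last joint's range is limited). The gripper opens to 91 mm and grips with 3 to 60 N. Pads are 32 mm wide; open, the fingers measure 118 mm over their backs; the gripper's body (76 mm by 178 mm) begins 60 mm behind the grasp point.
Start: joints at [1.149, 0.32, 1.565, -0, 1.257, -0.02], TCP at [224.872, 529.222, 213.976] pointing down, gripper open.
Joint ranges: [-3.11, 3.11], [-0.84, 2.01], [0.21, 2.61], [-1.34, 4.49], [0.05, 2.63], [-2.56, 2.56]. Speed limits (rad/s): [2.57, 2.57, 3.14, 3.14, 3.14, 3.14].

### API

Orientations are given as a unit quaternion [w, x, y, z].
In Python, from workcell import bot gives the robot as it stands.
- The arm moves only by the tool jog_arm, never from a script. Its argument "rows" is a list of rows, each a list of 3 entries, a list of its own where there are three numbers: the shift along the tool's x, y, z in units of 1 m (1.0 is 1 m), then the turn, a rotation vector about the tool's x, y, z in units of 90 degrees (1.0 is 90 degrees), then the opening, from -1 (shut) to 1 (fully open). In form: [[[tx, ty, tz], [rx, ry, rz], gripper], ...]. A call has 1 to 12 rows; each row shifts and turns the commanded pose from where the row before left it, along the tool's axes as they then stand; what a row does not reach is not made up. A row lasts 1/12 s, in which the tool goes at most 41.7 mm and 7.16 degrees, less where a joint would pass 70% of its speed; a pose out of reach is approached as far as the arm can. A call with a number of a shift or a turn outside -1 to 1 is refused whole. A call with a gripper value outside its range is refused whole. The fingers move at their own pace and stop on an object; the grip force is fixed at half the most. Time passes only in rows, so rows that do not move let the fingers close. It gives the time, the measured TCP pose, the force, the opening and the grip force at its end, in the units of the state.
- bot.read_state(): the state, without advancing time (a new reading comes with each control period).
- bot.snapshot(name): name is "scene" or "side" or "wrist"; returns the picture (420x560x3 uint8, red, green, blue); there is no depth.
- bot.camera_info(name): a dict with "camera_matrix" (3x3 intrinsics, pixels), "rvec" (rotation vector, rad) and "tvec" (3), from world to camera coordinates, as OpenCV has them. Camera axes: x right, y down, z forward; pixel columns grow to the right and rows downward; lengths in mm; the calibration is good to about 2 mm. A picture is of the moment at which its call begins: read the wrist's pose just before it. camera_info takes no time and is no camera call; for the wrist camera it gives the pose at the moment of the call.
- bot.finish_job(): hands the job in; it is judged then, once.
The state is a dict: "t": time; "q": joint angles; "joint_vel": joint speeds; "joint_efforts": joint torques, N m; "eef_pos": TCP position; "orientation": TCP orientation; "ft_force": force on the tool from outside, world axes, zero at the start; "wrist_torque": the same for the moment, N m; "opening": opening from 0.0 (shut) to 1.0 (fully open); "finger_force": force on a finger pad.
Only numpy, scipy, OpenCV 4.12 (cv2) and the standard library are available. Lean on these libraries where they do the work, as an engineer would, in place of code of your own. Each camera call takes 0.05 s, during which the arm holds its last target. There are 200 camera calls.

## Working session

There is one attempt and no reset: what is moved stays moved. The work goes in short steps, Python scripts to look and compute and a tool call to move; the robot and the scene stay as the last step left them, time stands still between calls to the robot, and variables do not carry over. Pictures are saved under pics/ and viewed, at most 14 in all, crops included, and the job is handed in when it is done.

Besides the shell and the picture viewer there is one more tool, called after "Request:" as name(argument=value, ...) on one line, values as JSON. jog_arm: Moves the arm, as the interface text tells. Shifts and turns lie within -1 to 1; 1 stands for 1 m of shift or 90 degrees of turn. Its arguments: {"type":"object","properties":{"rows":{"type":"array"}},"required":["rows"]}

```bash
mkdir -p pics; ls; cat > h.py <<'E'
import numpy as np, cv2
from workcell import bot
def snap(n,f):
    ci=bot.camera_info(n); im=bot.snapshot(n); im=np.array(im)
    cv2.imwrite(f'pics/{f}.png',im[:,:,::-1]); np.savez(f'pics/{f}.npz',im=im,K=ci['camera_matrix'],r=ci['rvec'],t=ci['tvec'])
    return im
class V:
    def __init__(s,f):
        d=np.load(f'pics/{f}.npz'); s.im=d['im'];s.K=d['K'];s.R=cv2.Rodrigues(d['r'].astype(float))[0];s.t=d['t'].reshape(3).astype(float)
        s.c=-s.R.T@s.t; s.hsv=cv2.cvtColor(s.im,cv2.COLOR_RGB2HSV)
    def ray(s,p):
        d=s.R.T@np.linalg.solve(s.K,[p[0],p[1],1.]); return d/np.linalg.norm(d)
    def plane(s,p,z):
        d=s.ray(p); return s.c+d*(z-s.c[2])/d[2]
    def proj(s,P):
        q=(s.R@np.atleast_2d(P).T).T+s.t; q=(s.K@q.T).T; return q[:,:2]/q[:,2:]
def tri(views,pix):
    A=np.zeros((3,3));b=np.zeros(3)
    for v,p in zip(views,pix):
        d=v.ray(p);M=np.eye(3)-np.outer(d,d);A+=M;b+=M@v.c
    return np.linalg.solve(A,b)
def blobs(v,lo,hi,amin=60):
    m=cv2.inRange(v.hsv,np.array(lo),np.array(hi)); n,_,st,ce=cv2.connectedComponentsWithStats(m)
    return [(ce[i].round(1).tolist(),st[i].tolist()) for i in range(1,n) if st[i][4]>=amin]
E
python3 - <<'E'
from h import *
s=bot.read_state();print(s,bot.grip_point_offset)
for n in('scene','side','wrist'):
    snap(n,n+'0');v=V(n+'0');print(n,v.c.round(),v.ray((280,210)).round(2),v.K[0,0])
E
```

```text
pics
{'t': 0.0, 'q': array([ 1.14897346e+00,  3.20304177e-01,  1.56565510e+00, -3.63551206e-05,
        1.25740726e+00, -2.00216665e-02]), 'joint_vel': array([-0.00052732,  0.00217041,  0.0007554 , -0.00070148,  0.00137552,
       -0.00030102]), 'joint_efforts': array([-2.65385243e-04, -4.12474751e+01, -2.31976765e+01,  7.26333540e-02,
        4.58228134e-02, -1.48515524e-04]), 'eef_pos': array([224.68604187, 528.74102958, 213.12252539]), 'orientation': array([-1.77488842e-04,  1.99546316e-01,  9.79887994e-01, -8.69176821e-04]), 'ft_force': array([-0.54669586, -0.54870946,  0.00878271]), 'wrist_torque': array([-0.01845801, -0.00668905,  0.01741231]), 'finger_force': 0.0, 'opening': 0.9979374718483144} 18.8
scene [1091. -471. 1091.] [-0.43  0.37 -0.82] 397.832327615666
side [ 280. -972.  976.] [ 0.22  0.7  -0.68] 482.20925615166783
wrist [150. 560. 384.] [ 0.26 -0.09 -0.96] 294.16275813194505
```

View pics/scene0.png

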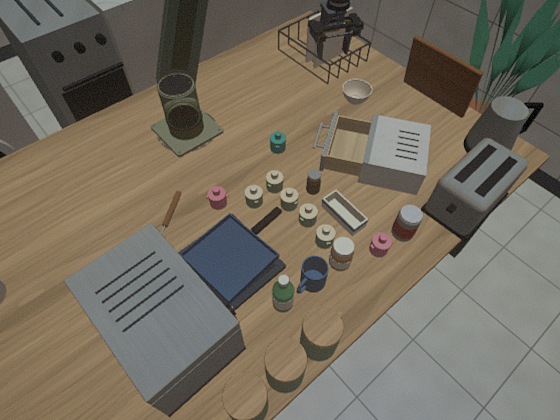

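View pics/side0.png

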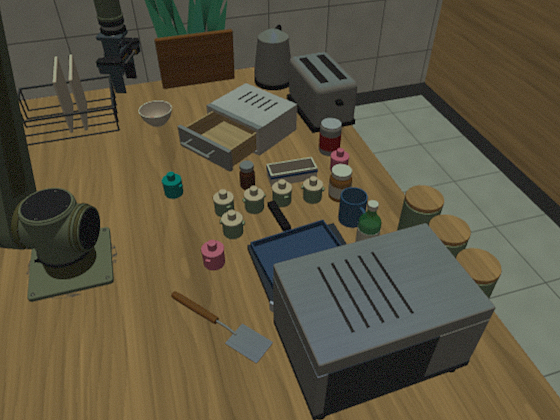

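View pics/wrist0.png

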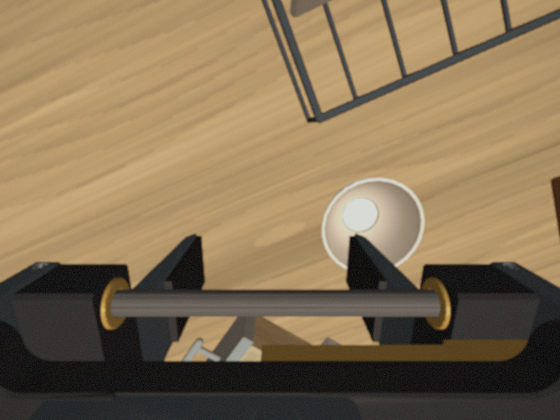

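The five green pots are at scene (275,180), (254,195), (289,198), (308,214), (326,236) and side (223,202), (232,223), (254,198), (282,193), (313,189). The pepper jar is at scene (314,182), the dish at (345,211), and the pan handle runs roughly (253,232)-(280,210). The wrist camera currently sees only the bowl and rack. Next I'll enlarge crops to get precise pixels.

```bash
python3 - <<'E'
from h import *
def crop(f,x,y,w,h,o):
    im=V(f).im[y:y+h,x:x+w]; im=cv2.resize(im,None,fx=800/w,fy=800/w,interpolation=cv2.INTER_CUBIC)
    im=np.clip(im.astype(float)*1.5,0,255).astype(np.uint8)
    cv2.imwrite(f'pics/{o}.png',im[:,:,::-1])
crop('scene0',170,110,270,200,'c1'); crop('side0',160,80,240,180,'c2')
E
```

```text
(no output)
```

View pics/c1.png

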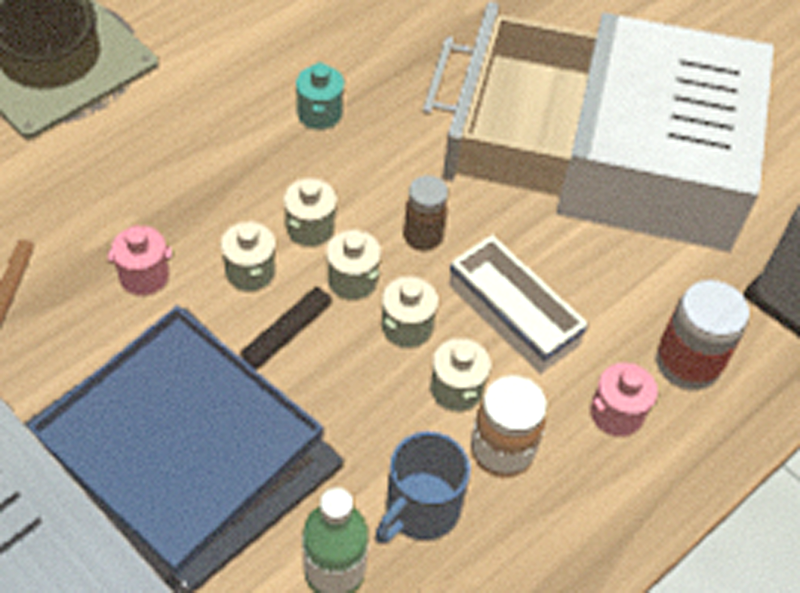

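View pics/c2.png

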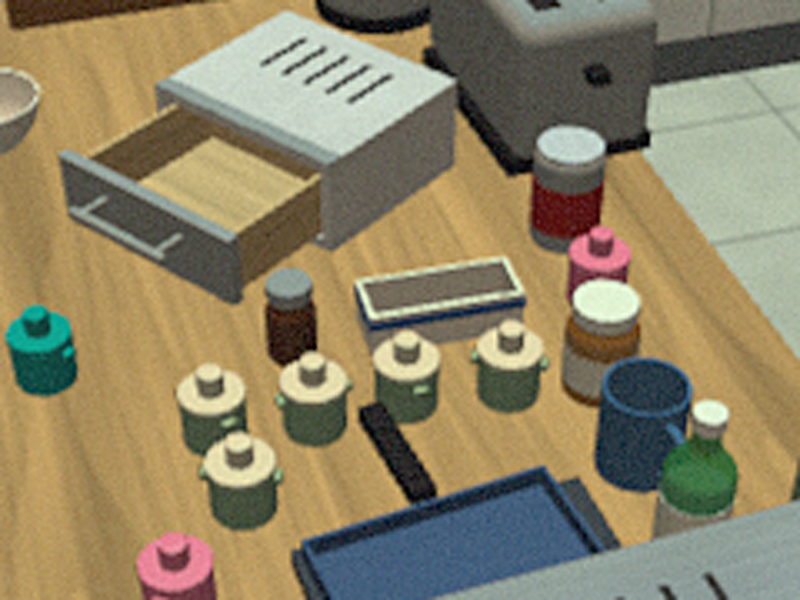

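c1 and c2 show the five knob tops, pan corners, handle, dish rim corners and drawer. Triangulating them.

```bash
cat > m1.py <<'E'
from h import *
a,b=V('scene0'),V('side0')
A=lambda p:np.array(p)/2.963+[170,110]-0.33
B=lambda p:np.array(p)/3.3333+[160,80]-0.35
pts={'A':((310,186),(209,372)),'B':((248,233),(239,441)),'C':((354,239),(312,360)),'D':((411,286),(407,340)),'E':((462,351),(511,327)),
'pepper':((429,188),(290,280)),'turq':((320,72),(36,315)),'jam':((513,393),(608,296)),'pinkR':((630,376),(601,235)),
'hend_topL':((319,289),(362,408)),'hend_topR':((331,298),(385,403)),
'panL':((178,308),(303,545)),'panR':((322,432),(546,471)),
'dish1':((452,268),(356,287)),'dish2':((490,240),(370,322)),'dish3':((585,320),(525,298)),'dish4':((547,352),(514,260)),
'cab1':((612,15),(160,85)),'cab2':((567,200),(333,163)),'cab3':((772,43),(288,12)),'cab4':((755,192),(455,90)),
'dh1':((447,42),(72,208)),'dh2':((429,107),(160,252)),
'dfr1':((492,8),(62,153)),'dfr2':((450,160),(240,240)),
}
for k,(p,q) in pts.items():
    X=tri((a,b),(A(p),B(q))); e=[np.linalg.norm(v.proj(X)[0]-w) for v,w in((a,A(p)),(b,B(q)))]
    print(k,X.round(1),np.round(e,1))
E
python3 m1.py
```

```text
A [432.2  75.4  75.2] [0.1 0.1]
B [437.8 -17.4  74.4] [0.5 0.6]
C [520.5  63.4  76. ] [0.1 0.1]
D [607.   67.2  75.2] [0.3 0.3]
E [699.6  52.1  77.5] [0.3 0.3]
pepper [527.4 167.2  86.1] [0.2 0.2]
turq [301.3 201.5  72.5] [0.1 0.2]
jam [780.   36.7 108.3] [1. 1.]
pinkR [829.8 160.6  74.7] [0. 0.]
hend_topL [545.1  -7.2  73.9] [0.2 0.3]
hend_topR [564.3  -7.4  76. ] [0.2 0.3]
panL [ 460.5 -131.    60.2] [0. 0.]
panR [ 671.1 -110.4   59.7] [0.2 0.2]
dish1 [596.  143.6  61.5] [5.9 6.2]
dish2 [600.3 197.   13. ] [5.  5.3]
dish3 [750.9 187.5  19.7] [7.1 7. ]
dish4 [743.9 135.5  69. ] [4.8 4.8]
cab1 [477.8 521.3  95.8] [0.3 0.3]
cab2 [620.3 294.1  90.7] [7.5 7.6]
cab3 [640.9 619.2 105.1] [0.8 0.7]
cab4 [770.2 425.7  95. ] [1.4 1.3]
dh1 [358.7 359.5  69.1] [0.7 0.8]
dh2 [426.2 264.8  69.6] [0.3 0.3]
dfr1 [362.6 431.5  85.9] [0.9 1. ]
dfr2 [502.1 226.4  84.2] [3.2 3.5]
```

```bash
cat > m2.py <<'E'
from m1 import *
print('----')
pts={'d1':((452,268),(370,320)),'d2':((490,240),(356,284)),'d3':((585,320),(514,260)),'d4':((547,352),(525,298)),
'cab2':((588,152),(333,163)),'oil':((337,495),(711,408)),'mug':((430,460),(645,385)),'hbaseL':((244,352),(411,500)),'hbaseR':((257,364),(434,494))}
for k,(p,q) in pts.items():
    X=tri((a,b),(A(p),B(q))); e=[np.linalg.norm(v.proj(X)[0]-w) for v,w in((a,A(p)),(b,B(q)))]
    print(k,X.round(1),np.round(e,1))
# oven top front edge and others, full-image pixels; plane z=235
for n,v,ps in(('sc',a,((152,226),(242,322),(67,284),(158,390))),('sd',b,((276,266),(442,230),(488,298),(315,352)))):
    for p in ps: print(n,p,v.plane(p,235).round(0))
for p in ((178,312),(322,432),(178,565),(32,428)): print('pan rim z67',a.plane(A(p),67).round(0))
for p in ((303,545),(546,471)): print('pan rim side z67',b.plane(B(p),67).round(0))
for p in ((190,588),(342,462)): print('door z45',a.plane(A(p),45).round(0))
E
python3 m2.py | sed -n '/----/,$p'
```

```text
----
d1 [597.6 142.1  38.2] [1.  1.1]
d2 [599.3 199.1  39.6] [0.4 0.5]
d3 [749.5 187.4  49. ] [1.7 1.7]
d4 [745.1 137.5  37.8] [0.6 0.6]
cab2 [611.8 330.8  94.7] [1.1 1.1]
oil [ 769.7 -178.5  163.2] [0.7 0.7]
mug [773.7 -64.5  89.9] [0.6 0.6]
hbaseL [ 553.1 -115.1   67.5] [0.2 0.3]
hbaseR [ 572.8 -113.8   67.2] [0.2 0.2]
sc (152, 226) [ 470. -362.  235.]
sc (242, 322) [ 817. -340.  235.]
sc (67, 284) [ 482. -594.  235.]
sc (158, 390) [ 818. -553.  235.]
sd (276, 266) [ 459. -367.  235.]
sd (442, 230) [ 830. -377.  235.]
sd (488, 298) [ 817. -561.  235.]
sd (315, 352) [ 466. -571.  235.]
pan rim z67 [ 469. -136.   67.]
pan rim z67 [ 675. -113.   67.]
pan rim z67 [ 694. -303.   67.]
pan rim z67 [ 487. -327.   67.]
pan rim side z67 [ 459. -137.   67.]
pan rim side z67 [ 668. -117.   67.]
door z45 [ 710. -304.   45.]
door z45 [ 704. -112.   45.]
```

```bash
cat > go.py <<'E'
import sys,numpy as np
from scipy.spatial.transform import Rotation as Ro
from workcell import bot
# usage: go.py yaw x,y,z [x,y,z ...]  yaw = world angle of tool y
s=bot.read_state();R=Ro.from_quat(np.roll(s['orientation'],-1)).as_matrix()
yaw=float(sys.argv[1])*np.pi/180
y=np.array([np.cos(yaw),np.sin(yaw),0]);z=np.array([0,0,-1.]);T=np.c_[np.cross(y,z),y,z]
print('t',round(s['t'],2),'pos',s['eef_pos'].round(1),'rot(units)',(Ro.from_matrix(R.T@T).as_rotvec()/(np.pi/2)).round(4),'F',s['ft_force'].round(1),'op',round(s['opening'],2),'ff',round(s['finger_force'],1))
p=s['eef_pos']
for a in sys.argv[2:]:
    q=np.array([float(c) for c in a.split(',')]); print(a,'shift m',(T.T@(q-p)/1000).round(4),'rows>=',int(np.ceil(np.linalg.norm(q-p)/41)));p=q
E
python3 go.py 87 673,166,214 673,166,24
```

```text
t 0.15 pos [224.7 528.9 213.3] rot(units) [-8.000e-04 -2.000e-04 -2.224e-01] F [-0.5 -0.2 -0.1] op 1.0 ff 0.0
673,166,214 shift m [-0.4667 -0.3389 -0.0007] rows>= 15
673,166,24 shift m [0.   0.   0.19] rows>= 5
```

Request:
jog_arm(rows=[[[0,0,0],[0,0,-0.074],1],[[0,0,0],[0,0,-0.074],1],[[0,0,0],[0,0,-0.074],1],[[-0.03,-0.022,0],[0,0,0],1],[[-0.03,-0.022,0],[0,0,0],1],[[-0.03,-0.022,0],[0,0,0],1],[[-0.03,-0.022,0],[0,0,0],1],[[-0.03,-0.022,0],[0,0,0],1],[[-0.03,-0.022,0],[0,0,0],1],[[-0.03,-0.022,0],[0,0,0],1],[[-0.03,-0.022,0],[0,0,0],1],[[-0.03,-0.022,0],[0,0,0],1]])

```text
t: 1.15
eef_pos: [485.0, 315.7, 213.7]
orientation: [-0.0, 0.027, 1.0, -0.0]
ft_force: [0.2, 0.1, -0.3]
opening: 0.999
finger_force: 0.0
```

```bash
python3 go.py 87 673,166,214
```

```text
t 1.15 pos [485.  315.7 213.7] rot(units) [-0.0001 -0.0003 -0.0005] F [ 0.2  0.1 -0.3] op 1.0 ff 0.0
673,166,214 shift m [-0.1956 -0.1396 -0.0003] rows>= 6
```

Request:
jog_arm(rows=[[[-0.0328,-0.0234,0],[0,0,0],1],[[-0.0328,-0.0234,0],[0,0,0],1],[[-0.0328,-0.0234,0],[0,0,0],1],[[-0.0328,-0.0234,0],[0,0,0],1],[[-0.0328,-0.0234,0],[0,0,0],1],[[-0.0328,-0.0234,0],[0,0,0],1],[[0,0,0],[0,0,0],1]])

```text
t: 1.73
eef_pos: [678.0, 160.9, 212.2]
orientation: [0.001, 0.029, 1.0, -0.001]
ft_force: [-1.2, -0.0, 0.3]
opening: 1.001
finger_force: 0.0
```

```bash
python3 - <<'E'
from h import *
snap('wrist','w1')
E
python3 go.py 87 673,166,24
```

```text
t 1.78 pos [675.3 163.5 212.3] rot(units) [-0.0006 -0.0005 -0.0033] F [0.6 0.7 0.7] op 1.0 ff 0.0
673,166,24 shift m [0.0024 0.0024 0.1883] rows>= 5
```

View pics/w1.png

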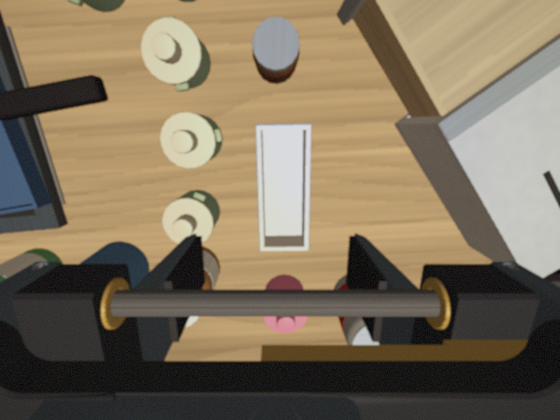

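The wrist view shows the dish rim corners at (257,125), (310,125), (308,249) and (261,250), plus three pots with knobs at (165,47), (183,141) and (186,229).

```bash
python3 - <<'E'
from h import *
w=V('w1')
c=np.array([w.plane(p,45) for p in((257,125),(310,125),(308,249),(261,250))]);print(c.round(0),c.mean(0))
for p in((165,47),(183,141),(184,229)):print(w.plane(p,78).round(0))
for k,p in (('cabfrontcorner',(400,119)),('cabtop',(442,128))):print(k,w.plane(p,105).round(0))
E
```

```text
[[595. 144.  45.]
 [599. 203.  45.]
 [747. 197.  45.]
 [745. 138.  45.]] [671.40260938 170.3765386   45.        ]
[522.  67.  78.]
[607.  71.  78.]
[700.  58.  78.]
cabfrontcorner [598. 277. 105.]
cabtop [608. 315. 105.]
```

Request:
jog_arm(rows=[[[0.001,0.003,0.034],[0,0,0],1],[[0,0,0.034],[0,0,0],1],[[0,0,0.034],[0,0,0],1],[[0,0,0.034],[0,0,0],1],[[0,0,0.034],[0,0,0],1],[[0,0,0.025],[0,0,0],1],[[0,0,0],[0,0,0],0.3],[[0,0,0],[0,0,0],0],[[0,0,0],[0,0,0],-0.2],[[0,0,0],[0,0,0],-0.4],[[0,0,0],[0,0,0],-0.4],[[0,0,0],[0,0,0],-0.4]])

```text
t: 2.78
eef_pos: [673.6, 170.2, 21.5]
orientation: [0.002, 0.027, 1.0, 0.001]
ft_force: [-0.2, 0.3, 5.2]
opening: 0.653
finger_force: 30.0
```

```bash
python3 go.py 87 672,169,18
```

```text
t 2.78 pos [673.6 170.2  21.5] rot(units) [ 0.001   0.0026 -0.0004] F [-0.2  0.3  5.2] op 0.65 ff 30.0
672,169,18 shift m [ 0.0015 -0.0012  0.0035] rows>= 1
```

Request:
jog_arm(rows=[[[0,0,-0.01],[0,0,0],-0.4],[[0,0,-0.025],[0,0,0],-0.4],[[0,0,-0.035],[0,0,0],-0.4],[[0,0,-0.04],[0,0,0],-0.4],[[0,0,-0.04],[0,0,0],-0.4],[[0,0,-0.04],[0,0,0],-0.4],[[0,0,-0.04],[0,0,0],-0.4],[[0.028,0.019,0],[0,0,0],-0.4],[[0.028,0.019,0],[0,0,0],-0.4],[[0.028,0.019,0],[0,0,0],-0.4],[[0.028,0.019,0],[0,0,0],-0.4],[[0.028,0.019,0],[0,0,0],-0.4]])

```text
t: 3.78
eef_pos: [535.6, 272.1, 249.4]
orientation: [-0.0, 0.027, 1.0, -0.0]
ft_force: [-0.6, 1.4, -2.1]
opening: 0.66
finger_force: 30.0
```

Request:
jog_arm(rows=[[[0,0,0],[0,0,0.0722],-0.4],[[0,0,0],[0,0,0.0722],-0.4],[[0,0,0],[0,0,0.0722],-0.4],[[0,0,0],[0,0,0.0722],-0.4],[[0,0,0],[0,0,0.0722],-0.4],[[0,0,0],[0,0,0.0722],-0.4],[[0,0,0],[0,0,0.0722],-0.4],[[0,0,0],[0,0,0.0722],-0.4],[[0,0,0],[0,0,0],-0.4]])

```text
t: 4.53
eef_pos: [537.0, 271.6, 249.4]
orientation: [-0.0, 0.463, 0.886, -0.0]
ft_force: [-0.8, -0.3, -2.0]
opening: 0.655
finger_force: 30.0
```

```bash
python3 - <<'E'
from h import *
snap('wrist','w2')
E
python3 go.py 35 480,373,252
```

```text
t 4.58 pos [537.1 271.6 249.3] rot(units) [-0.0001  0.      0.0011] F [ 0.1 -0.2 -2.3] op 0.65 ff 30.0
480,373,252 shift m [ 0.1159  0.0114 -0.0027] rows>= 3
```

View pics/w2.png

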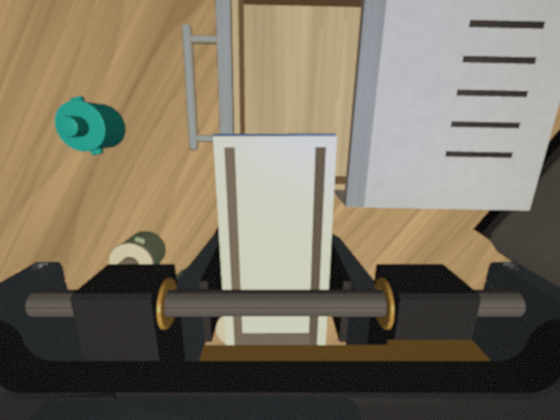

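The drawer front's top edge runs at column ~218-232, the handle bar from (188,27) to (193,148), the cabinet's top front edge from (385,0) to (368,207), and the held dish spans columns 215-335. Casting rays for these.

```bash
python3 - <<'E'
from h import *
w=V('w2')
def L(n,p,q,z):
    P,Q=w.plane(p,z),w.plane(q,z); d=P-Q; print(n,P.round(0),Q.round(0),'len',np.linalg.norm(d).round(0),'yaw',(np.degrees(np.arctan2(d[1],d[0]))-90).round(1))
L('handle',(188,27),(193,148),67); L('front outer top',(217,0),(218,132),93); L('front inner top',(231,0),(233,132),93)
L('cab top edge',(385,0),(368,207),105); L('cab top near side',(530,210),(368,207),105)
L('dish',(215,137),(218,340),275)
E
```

```text
handle [358. 366.  67.] [426. 261.  67.] len 125.0 yaw 32.7
front outer top [379. 399.  93.] [444. 296.  93.] len 122.0 yaw 32.2
front inner top [390. 407.  93.] [457. 306.  93.] len 122.0 yaw 33.4
cab top edge [510. 485. 105.] [625. 325. 105.] len 197.0 yaw 35.5
cab top near side [775. 425. 105.] [625. 325. 105.] len 181.0 yaw -56.2
dish [470. 317. 275.] [532. 218. 275.] len 117.0 yaw 32.4
```

```bash
python3 go.py 34 485,376,250 485,376,45
```

```text
t 4.58 pos [537.1 271.6 249.3] rot(units) [-0.0001  0.      0.0122] F [ 0.1 -0.2 -2.3] op 0.65 ff 30.0
485,376,250 shift m [ 0.1157  0.0152 -0.0007] rows>= 3
485,376,45 shift m [0.    0.    0.205] rows>= 5
```

Request:
jog_arm(rows=[[[0,0,0],[0,0,0.012],-0.4],[[0.029,0.004,0],[0,0,0],-0.4],[[0.029,0.004,0],[0,0,0],-0.4],[[0.029,0.004,0],[0,0,0],-0.4],[[0.029,0.004,0],[0,0,0],-0.4],[[0,0,0.03],[0,0,0],-0.4],[[0,0,0.03],[0,0,0],-0.4],[[0,0,0.03],[0,0,0],-0.4],[[0,0,0.03],[0,0,0],-0.4],[[0,0,0.03],[0,0,0],-0.4],[[0,0,0.02],[0,0,0],-0.4],[[0,0,0],[0,0,0],-0.4]])

```text
t: 5.58
eef_pos: [483.2, 374.9, 74.2]
orientation: [-0.002, 0.47, 0.883, -0.005]
ft_force: [-1.0, -0.5, -3.5]
opening: 0.657
finger_force: 30.0
```

```bash
python3 go.py 34 485,376,45; python3 - <<'E'
from h import *
im=snap('scene','s1');v=V('s1')
im=cv2.resize(im[90:210,290:450],None,fx=5,fy=5);cv2.imwrite('pics/s1c.png',np.clip(im*1.5,0,255).astype(np.uint8)[:,:,::-1])
E
```

```text
t 5.58 pos [483.2 374.9  74.2] rot(units) [-0.0064  0.0003 -0.0004] F [-1.  -0.5 -3.5] op 0.66 ff 30.0
485,376,45 shift m [-0.0001  0.0021  0.0292] rows>= 1
```

View pics/s1c.png

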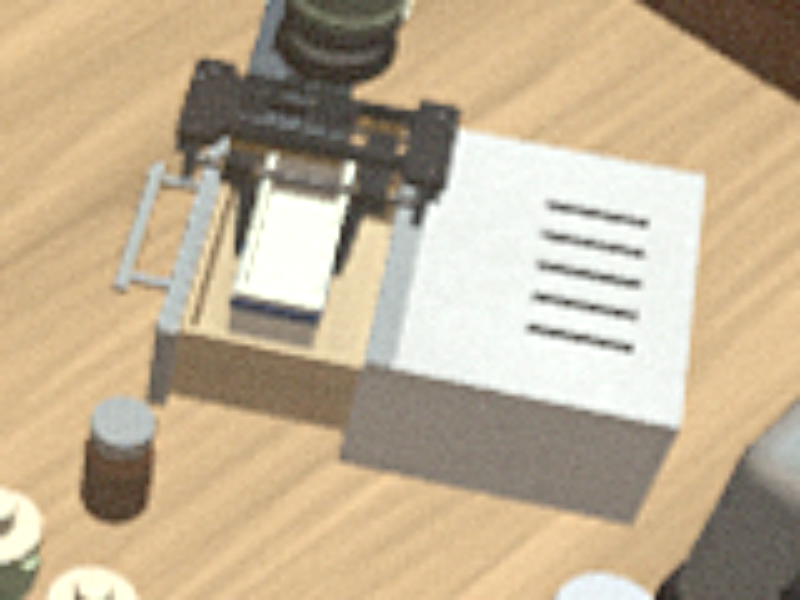

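The dish sits inside the drawer opening with clearance on both sides (dish near end at (275,320), inside the side wall). Lowering and releasing.

Request:
jog_arm(rows=[[[0,0.001,0.012],[0,0,0],-0.4],[[0,0.001,0.012],[0,0,0],-0.4],[[0,0,0.005],[0,0,0],-0.4],[[0,0,0],[0,0,0],-0.4],[[0,0,0],[0,0,0],0.5],[[0,0,0],[0,0,0],0.5],[[0,0,0],[0,0,0],0.5]])

```text
t: 6.22
eef_pos: [488.4, 378.7, 51.1]
orientation: [0.0, 0.47, 0.883, 0.001]
ft_force: [-0.1, 0.2, 0.5]
opening: 0.752
finger_force: 0.0
```

Request:
jog_arm(rows=[[[0,0,-0.02],[0,0,0],0.5],[[0,0,-0.04],[0,0,0],0.5],[[0,0,-0.04],[0,0,0],0],[[0,0,-0.04],[0,0,0],-1],[[0,0,-0.02],[0,0,0],-1],[[0,0,0],[0,0,0],-1]])

```text
t: 6.72
eef_pos: [490.3, 380.2, 217.4]
orientation: [0.003, 0.47, 0.882, 0.006]
ft_force: [-0.1, -0.5, -0.6]
opening: 0.486
finger_force: 0.0
```

```bash
python3 go.py 34 355,288,205 355,288,55; python3 - <<'E'
from h import *
im=snap('side','d1');snap('scene','s2')
im=cv2.resize(im[80:200,160:320],None,fx=5,fy=5);cv2.imwrite('pics/d1c.png',np.clip(im*1.5,0,255).astype(np.uint8)[:,:,::-1])
E
```

```text
t 6.72 pos [490.3 380.2 217.4] rot(units) [ 0.0088 -0.0005 -0.0012] F [-0.1 -0.5 -0.6] op 0.49 ff 0.0
355,288,205 shift m [-0.0008 -0.1637  0.0124] rows>= 5
355,288,55 shift m [0.   0.   0.15] rows>= 4
```

View pics/d1c.png

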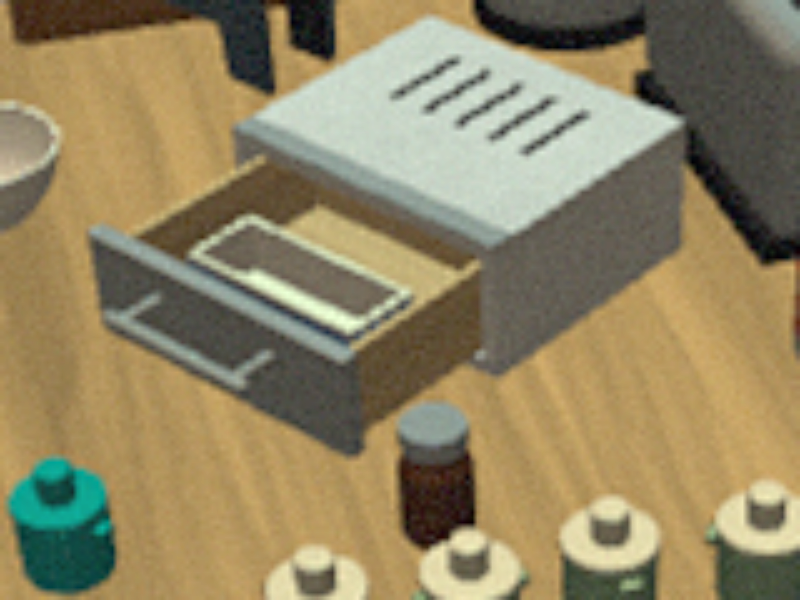

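The dish stands upright in the drawer, clear of all the walls. Now I'll push the drawer shut with the fingers closed on the outside of the bar.

Request:
jog_arm(rows=[[[0,-0.032,0],[0,0,0],-1],[[0,-0.032,0],[0,0,0],-1],[[0,-0.032,0],[0,0,0],-1],[[0,-0.032,0],[0,0,0],-1],[[0,-0.032,0],[0,0,0],-1],[[0,0,0],[0,0,0],-1],[[0,0,0.03],[0,0,0],-1],[[0,0,0.03],[0,0,0],-1],[[0,0,0.03],[0,0,0],-1],[[0,0,0.03],[0,0,0],-1],[[0,0,0.03],[0,0,0],-1],[[0,0,0],[0,0,0],-1]])

```text
t: 7.82
eef_pos: [350.7, 285.7, 54.2]
orientation: [-0.003, 0.47, 0.883, -0.006]
ft_force: [-0.4, -0.9, 0.0]
opening: 0.003
finger_force: 0.0
```

Request:
jog_arm(rows=[[[0,0.012,0],[0,0,0],-1],[[0,0.012,0],[0,0,0],-1],[[0,0.012,0],[0,0,0],-1],[[0,0.012,0],[0,0,0],-1],[[0,0.012,0],[0,0,0],-1],[[0,0.012,0],[0,0,0],-1],[[0,0.012,0],[0,0,0],-1],[[0,0.012,0],[0,0,0],-1],[[0,0.012,0],[0,0,0],-1],[[0,0.012,0],[0,0,0],-1],[[0,0.012,0],[0,0,0],-1],[[0,0,0],[0,0,0],-1]])

```text
t: 8.82
eef_pos: [466.3, 363.7, 60.4]
orientation: [0.0, 0.47, 0.882, 0.001]
ft_force: [1.1, 0.5, 0.3]
opening: 0.003
finger_force: 0.0
```

```bash
python3 go.py 34 497,384,55
```

```text
t 8.82 pos [466.3 363.7  60.4] rot(units) [ 0.0012 -0.     -0.0013] F [1.1 0.5 0.3] op 0.0 ff 0.0
497,384,55 shift m [-0.0004  0.0368  0.0054] rows>= 1
```

Request:
jog_arm(rows=[[[0,0.006,0.001],[0,0,0],-1],[[0,0.006,0.001],[0,0,0],-1],[[0,0.005,0.001],[0,0,0],-1],[[0,0.005,0.001],[0,0,0],-1],[[0,0.004,0],[0,0,0],-1],[[0,0.004,0],[0,0,0],-1],[[0,0,0],[0,0,0],-1]])

```text
t: 9.4
eef_pos: [483.2, 375.2, 55.8]
orientation: [-0.004, 0.47, 0.882, -0.008]
ft_force: [-13.9, -9.3, 13.8]
opening: 0.006
finger_force: 9.2
```

```bash
python3 go.py 34 497,384,55; python3 - <<'E'
from h import *
im=snap('side','d2');snap('scene','s3')
im=cv2.resize(im[80:200,160:320],None,fx=5,fy=5);cv2.imwrite('pics/d2c.png',np.clip(im*1.5,0,255).astype(np.uint8)[:,:,::-1])
E
```

```text
t 9.4 pos [483.2 375.2  55.8] rot(units) [-0.0112  0.0001 -0.0013] F [-13.9  -9.3  13.8] op 0.01 ff 9.2
497,384,55 shift m [-0.0005  0.0164  0.0008] rows>= 1
```

View pics/d2c.png

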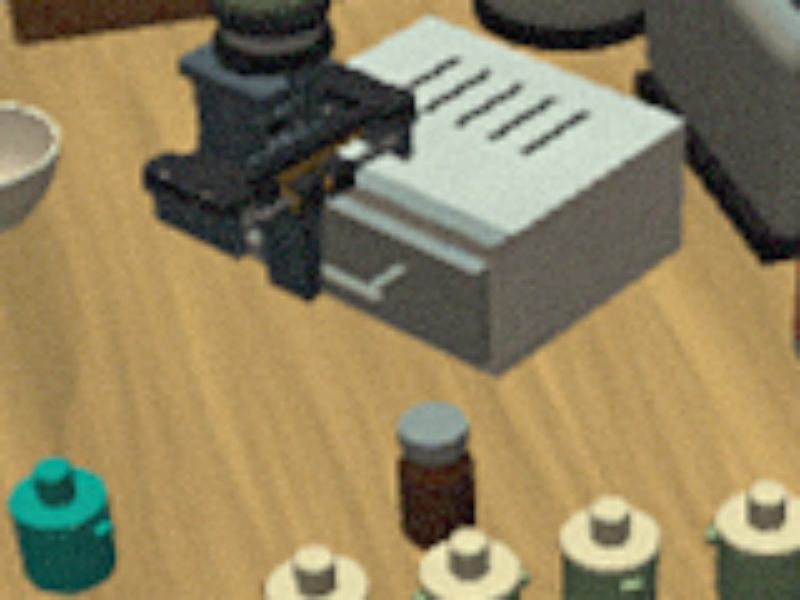

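The drawer front is flush with the cabinet, and the 17 N reaction fits the closed stop. Backing off and lifting, then turning to yaw 0 for the pots.

Request:
jog_arm(rows=[[[0,-0.02,0],[0,0,0],-1],[[0,-0.03,0],[0,0,0],-1],[[0,0,-0.03],[0,0,0],-1],[[0,0,-0.04],[0,0,0],-1],[[0,0,-0.04],[0,0,0],-1],[[0,0,-0.04],[0,0,0],0],[[0,0,0],[0,0,0.063],0],[[0,0,0],[0,0,0.063],0],[[0,0,0],[0,0,0.063],0],[[0,0,0],[0,0,0.063],0],[[0,0,0],[0,0,0.063],0],[[0,0,0],[0,0,0.063],0]])

```text
t: 10.5
eef_pos: [448.2, 351.7, 206.1]
orientation: [0.0, 0.71, 0.705, 0.001]
ft_force: [-0.4, 0.9, -1.3]
opening: 0.481
finger_force: 0.0
```

```bash
cat > pots.py <<'E'
import sys
from h import *
# pots by knob: cream lids. track knob-top pixels as brightest cream blobs; usage pots.py tag
tag=sys.argv[1]
snap('scene','sc'+tag);snap('side','sd'+tag)
a,b=V('sc'+tag),V('sd'+tag)
def lids(v,ref):
    out=[]
    m=cv2.inRange(v.hsv,np.array([18,25,110]),np.array([40,110,255]))
    n,_,st,ce=cv2.connectedComponentsWithStats(m)
    return [ce[i] for i in range(1,n) if 60<st[i][4]<600 and st[i][2]<30 and st[i][3]<30]
print('sc',np.round(lids(a,0),1).tolist());print('sd',np.round(lids(b,0),1).tolist())
# match lids across views: triangulate with lid height ~60
for p in lids(a,0):
    for q in lids(b,0):
        X=tri((a,b),(p,q)); e=np.linalg.norm(a.proj(X)[0]-p)
        if e<1.5 and 40<X[2]<130: print(X.round(0),round(e,2),p.round(),q.round())
E
python3 go.py 0 434,78,180; python3 pots.py 1
```

```text
t 10.5 pos [448.2 351.7 206.1] rot(units) [ 0.0005 -0.0004 -0.0044] F [-0.4  0.9 -1.3] op 0.48 ff 0.0
434,78,180 shift m [-0.2737 -0.0142  0.0261] rows>= 7
sc [[303.2, 30.3], [290.0, 49.7], [357.8, 142.4], [521.4, 147.3], [212.9, 213.1], [448.6, 242.0], [322.7, 253.4], [314.0, 366.4], [126.3, 381.6], [184.5, 411.1]]
sd [[69.9, 67.7], [54.6, 68.5], [313.0, 183.4], [281.8, 186.6], [253.6, 193.5], [223.0, 196.5], [231.6, 217.8]]
```

```bash
python3 - <<'E'
from h import *
v=V('sc1')
for p in((275,177),(254,192),(289,195),(309,211),(326,233),(270,178),(268,190)):print(p,v.hsv[p[1],p[0]])
v=V('sd1')
for p in((313,184),(253,193)):print(p,v.hsv[p[1],p[0]])
E
sed -i 's/\[18,25,110\]/[22,30,110] if 0 else LO/; s/def lids/LO=[20,20,120]\ndef lids/' pots.py
```

```text
(275, 177) [17 69 92]
(254, 192) [16 70 84]
(289, 195) [21 59 87]
(309, 211) [17 59 90]
(326, 233) [19 68 83]
(270, 178) [ 23  39 181]
(268, 190) [23 47 70]
(313, 184) [26 64 64]
(253, 193) [23 60 68]
```

```bash
python3 - <<'E'
s=open('pots.py').read()
s=s.replace("LO=[20,20,120]\n","").replace("np.array([22,30,110] if 0 else LO),np.array([40,110,255])","np.array([18,15,120]),np.array([45,ref,255])")
s=s.replace("lids(a,0)","lids(a,75)").replace("lids(b,0)","lids(b,110)")
open('pots.py','w').write(s)
E
python3 pots.py 2
```

```text
sc [[274.3, 176.6], [253.2, 191.6], [289.1, 194.6], [308.1, 210.5], [325.4, 231.9]]
sd [[70.0, 66.8], [54.6, 68.1], [384.0, 128.1], [466.0, 148.0], [446.9, 156.6], [421.2, 180.7], [312.9, 183.3], [281.7, 186.5], [253.5, 193.4], [222.8, 196.5], [456.3, 197.1], [231.6, 217.7], [552.6, 263.0], [536.4, 312.9]]
[432.  75.  55.] 0.26 [274. 177.] [223. 196.]
[436. -18.  55.] 0.22 [253. 192.] [232. 218.]
[521.  64.  53.] 0.22 [289. 195.] [253. 193.]
[608.  67.  55.] 0.22 [308. 211.] [282. 186.]
[701.  53.  56.] 0.18 [325. 232.] [313. 183.]
```

Request:
jog_arm(rows=[[[-0.039,-0.002,0],[0,0,0],0.1],[[-0.039,-0.002,0],[0,0,0],0.1],[[-0.039,-0.002,0],[0,0,0],0.1],[[-0.039,-0.002,0],[0,0,0],0.1],[[-0.039,-0.002,0],[0,0,0],0.1],[[-0.039,-0.002,0],[0,0,0],0.1],[[-0.039,-0.002,0],[0,0,0],0.1],[[0,0,0.02],[0,0,0],0.1],[[0,0,0.02],[0,0,0],0.1],[[0,0,0],[0,0,0],0.1]])

```text
t: 11.53
eef_pos: [431.0, 77.2, 163.3]
orientation: [-0.002, 0.708, 0.706, -0.002]
ft_force: [-0.3, -0.4, 0.1]
opening: 0.551
finger_force: 0.0
```

```bash
python3 go.py 0 433,77,60; python3 - <<'E'
from h import *
snap('wrist','w3')
E
```

```text
t 11.53 pos [431.   77.2 163.3] rot(units) [-0.0039  0.0005 -0.0015] F [-0.3 -0.4  0.1] op 0.55 ff 0.0
433,77,60 shift m [-0.0002  0.002   0.1033] rows>= 3
```

View pics/w3.png

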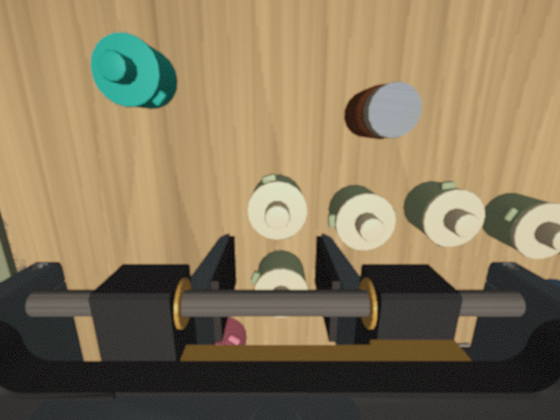

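The wrist view shows knobs A (277,216), C (371,229), D (467,225), E (553,235).

```bash
python3 - <<'E'
from h import *
w=V('w3')
for p in((277,216),(371,229),(467,225),(553,235),(281,290)):print(w.plane(p,78).round(0))
print(w.proj([[433,78,60.]]))
E
```

```text
[432.  78.  78.]
[519.  66.  78.]
[606.  70.  78.]
[687.  60.  78.]
[436.   2.  78.]
[[278.04356362 210.61889574]]
```

Request:
jog_arm(rows=[[[0,0.001,0.035],[0,0,0],0.1],[[0,0,0.035],[0,0,0],0.1],[[0,0,0.03],[0,0,0],0.1],[[0,0,0],[0,0,0],0.1],[[0,0,0],[0,0,0],-0.6],[[0,0,0],[0,0,0],-0.6],[[0,0,0],[0,0,0],-0.6],[[0,0,0],[0,0,0],-0.6]])

```text
t: 12.25
eef_pos: [435.6, 78.8, 67.8]
orientation: [0.001, 0.708, 0.706, 0.002]
ft_force: [0.1, 0.2, 0.0]
opening: 0.291
finger_force: 0.3
```

```bash
python3 go.py 0 433,78,190 524,-282,190 524,-282,112 524,-282,112
```

```text
t 12.25 pos [435.6  78.8  67.8] rot(units) [ 0.0023 -0.0005 -0.0011] F [0.1 0.2 0. ] op 0.29 ff 0.3
433,78,190 shift m [-0.0008 -0.0026 -0.1222] rows>= 3
524,-282,190 shift m [-0.36   0.091  0.   ] rows>= 10
524,-282,112 shift m [0.    0.    0.078] rows>= 2
524,-282,112 shift m [0. 0. 0.] rows>= 0
```

Request:
jog_arm(rows=[[[0,0,0],[0,0,0],-0.2],[[0,0,0.004],[0,0,0],-0.2],[[0,0,0.004],[0,0,0],-0.2],[[0,0,0],[0,0,0],-0.2],[[0,0,0],[0,0,0],-0.6],[[0,0,0],[0,0,0],-0.6],[[0,0,0],[0,0,0],-0.6]])

```text
t: 12.83
eef_pos: [434.2, 78.4, 57.9]
orientation: [-0.0, 0.708, 0.706, -0.0]
ft_force: [0.2, -0.2, -0.5]
opening: 0.251
finger_force: 29.9
```

Request:
jog_arm(rows=[[[0,0,-0.01],[0,0,0],-0.6],[[0,0,-0.03],[0,0,0],-0.6],[[0,0,-0.04],[0,0,0],-0.6],[[0,0,-0.04],[0,0,0],-0.6],[[0,0,-0.01],[0,0,0],-0.6],[[-0.015,0.004,0],[0,0,0],-0.6],[[-0.025,0.006,0],[0,0,0],-0.6],[[-0.03,0.007,0],[0,0,0],-0.6],[[-0.03,0.007,0],[0,0,0],-0.6],[[-0.03,0.007,0],[0,0,0],-0.6],[[-0.03,0.007,0],[0,0,0],-0.6],[[-0.02,0.005,0],[0,0,0],-0.6]])

```text
t: 13.83
eef_pos: [477.2, -104.1, 187.8]
orientation: [0.0, 0.708, 0.706, -0.0]
ft_force: [0.2, 0.2, -0.6]
opening: 0.253
finger_force: 29.9
```

```bash
python3 go.py 0 524,-282,190 524,-282,112; python3 - <<'E'
from h import *
snap('wrist','w4')
E
```

```text
t 13.83 pos [ 477.2 -104.1  187.8] rot(units) [ 0.0002  0.0005 -0.0022] F [ 0.2  0.2 -0.6] op 0.25 ff 29.9
524,-282,190 shift m [-0.1779  0.0468 -0.0022] rows>= 5
524,-282,112 shift m [0.    0.    0.078] rows>= 2
```

Request:
jog_arm(rows=[[[-0.03,0.008,0],[0,0,0],-0.6],[[-0.035,0.01,0],[0,0,0],-0.6],[[-0.035,0.01,0],[0,0,0],-0.6],[[-0.035,0.009,0],[0,0,0],-0.6],[[-0.03,0.007,0],[0,0,0],-0.6],[[-0.013,0.003,0],[0,0,0],-0.6],[[0,0,0],[0,0,0],-0.6],[[0,0,0],[0,0,0],-0.6]])

```text
t: 14.55
eef_pos: [523.1, -279.3, 187.3]
orientation: [-0.001, 0.708, 0.706, 0.0]
ft_force: [0.2, 1.0, -1.6]
opening: 0.253
finger_force: 29.9
```

```bash
python3 go.py 0 524,-282,112; python3 - <<'E'
from h import *
snap('wrist','w5')
E
```

```text
t 14.55 pos [ 523.1 -279.3  187.3] rot(units) [-0.0008 -0.0011 -0.0021] F [ 0.2  1.  -1.6] op 0.25 ff 29.9
524,-282,112 shift m [-0.0027  0.0009  0.0753] rows>= 2
```

View pics/w5.png

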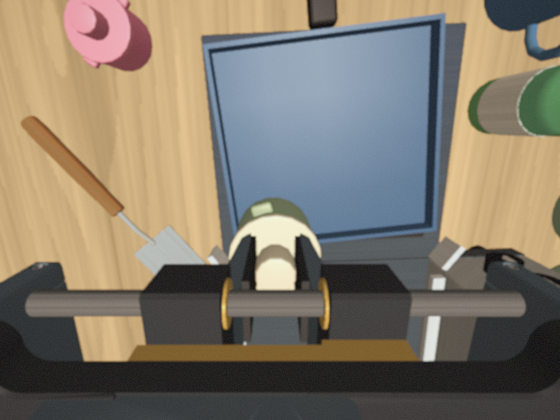

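The pan rim corners are at (204,45), (443,17) and (437,235). The handle root is at (322,25), the door's robot-side corner at (463,25), and the flared guides are near (215,255) and (450,255).

```bash
python3 - <<'E'
from h import *
w=V('w5')
c=[w.plane(p,67) for p in((204,45),(443,17),(437,235))];print(np.round(c,0))
print('len',np.linalg.norm(c[1]-c[0]),np.linalg.norm(c[2]-c[1]))
print('center',((c[0]+c[2])/2).round(1),'axis x',(c[2]-c[1])/np.linalg.norm(c[2]-c[1]))
print('inner',[w.plane(p,67).round(0).tolist() for p in((212,56),(432,30),(427,232))])
for n,p,z in(('doorR',(463,25),45),('doorL',(203,38),45),('door edge R low',(442,200),45),('door edge L low',(222,215),45),('guideLtop',(213,250),75),('guideRtop',(447,240),75),('guideR in',(432,258),75),('guideL in',(228,260),75),('handle',(322,24),79)):print(n,w.plane(p,z).round(0))
E
```

```text
[[ 460. -131.   67.]
 [ 668. -110.   67.]
 [ 693. -310.   67.]]
len 208.42074298271248 201.95634601539362
center [ 576.8 -220.5   67. ] axis x [ 0.12760164 -0.9918255   0.        ]
inner [[467.0, -139.0, 67.0], [660.0, -120.0, 67.0], [682.0, -307.0, 67.0]]
doorR [ 698. -110.   45.]
doorL [ 455. -120.   45.]
door edge R low [ 705. -278.   45.]
door edge L low [ 463. -294.   45.]
guideLtop [ 458. -323.   75.]
guideRtop [ 700. -313.   75.]
guideR in [ 687. -333.   75.]
guideL in [ 473. -335.   75.]
handle [ 562. -118.   79.]
```

Request:
jog_arm(rows=[[[0,0,0.03],[0,0,0],-0.6],[[0,0,0.025],[0,0,0],-0.6],[[0,0,0.015],[0,0,0],-0.6],[[0,0,0.005],[0,0,0],-0.6],[[0,0,0],[0,0,0],-0.6],[[0,0,0],[0,0,0],-0.6]])

```text
t: 15.1
eef_pos: [524.0, -279.0, 113.9]
orientation: [0.0, 0.707, 0.707, 0.0]
ft_force: [0.1, -0.6, -1.0]
opening: 0.255
finger_force: 29.9
```

Request:
jog_arm(rows=[[[0,0,0.003],[0,0,0],-0.6],[[0,0,0.003],[0,0,0],-0.6],[[0,0,0.001],[0,0,0],-0.6],[[0,0,0],[0,0,0],-0.6]])

```text
t: 15.43
eef_pos: [523.8, -279.9, 106.6]
orientation: [0.001, 0.708, 0.706, 0.0]
ft_force: [-0.4, 0.0, 1.5]
opening: 0.251
finger_force: 29.9
```

Request:
jog_arm(rows=[[[0,0,0],[0,0,0],0],[[0,0,0],[0,0,0],0],[[0,0,0],[0,0,0],0],[[0,0,-0.02],[0,0,0],0],[[0,0,-0.035],[0,0,0],0],[[0,0,-0.025],[0,0,0],0],[[0.035,-0.012,0],[0,0,0],0],[[0.038,-0.012,0],[0,0,0],0],[[0.038,-0.012,0],[0,0,0],0],[[0.038,-0.012,0],[0,0,0],0.1],[[0.038,-0.012,0],[0,0,0],0.1],[[0.038,-0.012,0],[0,0,0],0.1]])

```text
t: 16.43
eef_pos: [451.1, -53.1, 186.0]
orientation: [0.0, 0.708, 0.706, 0.0]
ft_force: [0.1, 0.3, 0.3]
opening: 0.55
finger_force: 0.0
```

```bash
python3 go.py 0 437,-15,180 437,-15,58; python3 pots.py 3 | tail -n +3
```

```text
t 16.43 pos [451.1 -53.1 186. ] rot(units) [ 0.0003 -0.0001 -0.0019] F [0.1 0.3 0.3] op 0.55 ff 0.0
437,-15,180 shift m [ 0.0381 -0.0141  0.006 ] rows>= 2
437,-15,58 shift m [0.    0.    0.122] rows>= 3
[436. -18.  55.] 0.3 [253. 192.] [231. 217.]
[521.  63.  53.] 0.11 [289. 195.] [254. 194.]
[608.  67.  55.] 0.19 [308. 211.] [282. 187.]
[701.  53.  56.] 0.09 [325. 232.] [313. 183.]
```

Request:
jog_arm(rows=[[[0.02,-0.007,0],[0,0,0],0.1],[[0.017,-0.007,0],[0,0,0],0.1],[[0,0,0],[0,0,0],0.1],[[0,0,0.04],[0,0,0],0.1],[[0,0,0.04],[0,0,0],0.1],[[0,0,0.03],[0,0,0],0.1],[[0,0,0.018],[0,0,0],0.1],[[0,0,0],[0,0,0],0.1],[[0,0,0],[0,0,0],0.1],[[0,0,0],[0,0,0],-0.3],[[0,0,0],[0,0,0],-0.6],[[0,0,0],[0,0,0],-0.6]])

```text
t: 17.53
eef_pos: [439.4, -17.8, 59.3]
orientation: [0.001, 0.708, 0.706, 0.001]
ft_force: [0.1, 0.0, 0.5]
opening: 0.362
finger_force: 0.0
```

Request:
jog_arm(rows=[[[0,0,0],[0,0,0],-0.6],[[0,0,0],[0,0,0],-0.6]])

```text
t: 17.7
eef_pos: [438.3, -17.6, 58.6]
orientation: [0.0, 0.708, 0.706, 0.0]
ft_force: [-0.5, -0.3, 1.9]
opening: 0.256
finger_force: 29.9
```

```bash
python3 go.py 0 437,-15,190 642,-268,190 642,-268,108
```

```text
t 17.7 pos [438.3 -17.6  58.6] rot(units) [ 0.0008  0.     -0.0013] F [-0.5 -0.3  1.9] op 0.26 ff 29.9
437,-15,190 shift m [ 0.0026 -0.0013 -0.1314] rows>= 4
642,-268,190 shift m [-0.253  0.205  0.   ] rows>= 8
642,-268,108 shift m [0.    0.    0.082] rows>= 2
```

Request:
jog_arm(rows=[[[0,0,-0.02],[0,0,0],-0.6],[[0,0,-0.04],[0,0,0],-0.6],[[0,0,-0.04],[0,0,0],-0.6],[[0,0,-0.03],[0,0,0],-0.6],[[-0.02,0.016,0],[0,0,0],-0.6],[[-0.032,0.026,0],[0,0,0],-0.6],[[-0.032,0.026,0],[0,0,0],-0.6],[[-0.032,0.026,0],[0,0,0],-0.6],[[-0.032,0.026,0],[0,0,0],-0.6],[[-0.032,0.026,0],[0,0,0],-0.6],[[-0.032,0.026,0],[0,0,0],-0.6],[[-0.028,0.023,0],[0,0,0],-0.6]])

```text
t: 18.7
eef_pos: [633.7, -260.1, 187.5]
orientation: [0.0, 0.708, 0.706, -0.0]
ft_force: [0.7, 0.4, -1.2]
opening: 0.254
finger_force: 29.9
```

Request:
jog_arm(rows=[[[-0.01,0.009,0],[0,0,0],-0.6],[[0,0,0],[0,0,0],-0.6],[[0,0,0.03],[0,0,0],-0.6],[[0,0,0.025],[0,0,0],-0.6],[[0,0,0.015],[0,0,0],-0.6],[[0,0,0],[0,0,0],-0.6],[[0,0,0],[0,0,0],-0.6]])

```text
t: 19.28
eef_pos: [640.7, -266.9, 117.5]
orientation: [-0.001, 0.708, 0.707, -0.0]
ft_force: [0.9, -0.9, -0.2]
opening: 0.254
finger_force: 29.9
```

Lower the last ~10 mm, release, retreat and head for pot C.

Request:
jog_arm(rows=[[[0,0,0.004],[0,0,0],-0.6],[[0,0,0.004],[0,0,0],-0.6],[[0,0,0.002],[0,0,0],-0.6],[[0,0,0],[0,0,0],-0.6],[[0,0,0],[0,0,0],-0.6]])

```text
t: 19.7
eef_pos: [641.6, -268.0, 108.3]
orientation: [0.0, 0.708, 0.706, 0.0]
ft_force: [-0.6, -0.2, -1.3]
opening: 0.255
finger_force: 29.9
```

Request:
jog_arm(rows=[[[0,0,0],[0,0,0],0],[[0,0,0],[0,0,0],0],[[0,0,0],[0,0,0],0],[[0,0,-0.02],[0,0,0],0],[[0,0,-0.035],[0,0,0],0],[[0,0,-0.025],[0,0,0],0],[[0.037,-0.013,0],[0,0,0],0],[[0.037,-0.013,0],[0,0,0],0],[[0.037,-0.013,0],[0,0,0],0],[[0.037,-0.013,0],[0,0,0],0.1],[[0.037,-0.013,0],[0,0,0],0.1],[[0.037,-0.013,0],[0,0,0],0.1]])

```text
t: 20.7
eef_pos: [563.3, -44.3, 188.4]
orientation: [0.0, 0.708, 0.706, 0.0]
ft_force: [0.2, 0.7, 0.5]
opening: 0.548
finger_force: 0.0
```

```bash
python3 go.py 0 520,65,180 520,65,58; python3 pots.py 4 | tail -n +3
```

```text
t 20.7 pos [563.3 -44.3 188.4] rot(units) [ 0.0007 -0.0001 -0.0017] F [0.2 0.7 0.5] op 0.55 ff 0.0
520,65,180 shift m [ 0.1093 -0.0433  0.0084] rows>= 3
520,65,58 shift m [0.    0.    0.122] rows>= 3
[608.  67.  55.] 0.21 [308. 211.] [282. 186.]
[701.  53.  55.] 0.12 [325. 232.] [313. 183.]
```

Request:
jog_arm(rows=[[[0.036,-0.014,0],[0,0,0],0.1],[[0.036,-0.014,0],[0,0,0],0.1],[[0.035,-0.014,0],[0,0,0],0.1],[[0,0,0],[0,0,0],0.1],[[0,0,0],[0,0,0],0.1]])

```text
t: 21.22
eef_pos: [522.3, 62.2, 188.5]
orientation: [0.001, 0.707, 0.707, 0.0]
ft_force: [0.1, -0.3, -0.2]
opening: 0.551
finger_force: 0.0
```

```bash
cat > wl.py <<'E'
import sys
from h import *
f='wl'+sys.argv[1]; snap('wrist',f); w=V(f)
m=cv2.inRange(w.hsv,np.array([18,15,120]),np.array([45,75,255]))
n,_,st,ce=cv2.connectedComponentsWithStats(m)
for i in range(1,n):
    if st[i][4]>500: print(ce[i].round(0),st[i].tolist(),'lid z58',w.plane(ce[i],58).round(0)[:2])
E
python3 wl.py 1;  python3 go.py 0 520,65,58
```

```text
[355. 196.] [326, 164, 58, 62, 2521] lid z58 [606.  71.]
[273. 200.] [242, 173, 63, 56, 2527] lid z58 [520.  66.]
[441. 209.] [412, 182, 59, 55, 2308] lid z58 [699.  57.]
[541. 238.] [517, 205, 43, 62, 2131] lid z58 [814.  24.]
t 21.27 pos [522.8  61.1 188.4] rot(units) [ 0.001   0.0003 -0.0006] F [ 0.6 -0.5 -0.3] op 0.55 ff 0.0
520,65,58 shift m [ 0.0039 -0.0028  0.1304] rows>= 4
```

Request:
jog_arm(rows=[[[0.003,-0.002,0.04],[0,0,0],0.1],[[0,0,0.04],[0,0,0],0.1],[[0,0,0.03],[0,0,0],0.1],[[0,0,0.019],[0,0,0],0.1],[[0,0,0],[0,0,0],0.1],[[0,0,0],[0,0,0],0.1],[[0,0,0],[0,0,0],-0.3],[[0,0,0],[0,0,0],-0.6],[[0,0,0],[0,0,0],-0.6],[[0,0,0],[0,0,0],-0.6],[[0,0,0],[0,0,0],-0.6]])

```text
t: 22.18
eef_pos: [520.8, 64.3, 59.9]
orientation: [0.001, 0.708, 0.706, 0.001]
ft_force: [-0.3, -0.5, 4.3]
opening: 0.255
finger_force: 30.0
```

```bash
python3 go.py 0 520,65,190 577,-220,190 577,-220,108
```

```text
t 22.18 pos [520.8  64.3  59.9] rot(units) [ 0.0012 -0.0001 -0.0013] F [-0.3 -0.5  4.3] op 0.25 ff 30.0
520,65,190 shift m [ 0.0007 -0.0008 -0.1301] rows>= 4
577,-220,190 shift m [-0.285  0.057  0.   ] rows>= 8
577,-220,108 shift m [0.    0.    0.082] rows>= 2
```

Request:
jog_arm(rows=[[[0,0,-0.02],[0,0,0],-0.6],[[0,0,-0.04],[0,0,0],-0.6],[[0,0,-0.04],[0,0,0],-0.6],[[0,0,-0.03],[0,0,0],-0.6],[[-0.025,0.005,0],[0,0,0],-0.6],[[-0.037,0.007,0],[0,0,0],-0.6],[[-0.037,0.007,0],[0,0,0],-0.6],[[-0.037,0.007,0],[0,0,0],-0.6],[[-0.037,0.007,0],[0,0,0],-0.6],[[-0.037,0.007,0],[0,0,0],-0.6],[[-0.037,0.007,0],[0,0,0],-0.6],[[-0.027,0.006,0],[0,0,0],-0.6]])

```text
t: 23.18
eef_pos: [572.6, -212.9, 188.9]
orientation: [0.0, 0.708, 0.706, -0.0]
ft_force: [0.2, 0.4, -1.3]
opening: 0.251
finger_force: 30.0
```

Request:
jog_arm(rows=[[[-0.011,0.004,0],[0,0,0],-0.6],[[0,0,0],[0,0,0],-0.6],[[0,0,0.03],[0,0,0],-0.6],[[0,0,0.03],[0,0,0],-0.6],[[0,0,0.012],[0,0,0],-0.6],[[0,0,0],[0,0,0],-0.6],[[0,0,0],[0,0,0],-0.6],[[0,0,0.004],[0,0,0],-0.6],[[0,0,0.004],[0,0,0],-0.6],[[0,0,0],[0,0,0],-0.6]])

```text
t: 24.02
eef_pos: [576.8, -220.5, 109.3]
orientation: [0.0, 0.708, 0.706, 0.0]
ft_force: [0.4, -0.5, -1.7]
opening: 0.252
finger_force: 30.0
```

Request:
jog_arm(rows=[[[0,0,0.001],[0,0,0],-0.6],[[0,0,0],[0,0,0],0],[[0,0,0],[0,0,0],0],[[0,0,0],[0,0,0],0],[[0,0,-0.02],[0,0,0],0],[[0,0,-0.035],[0,0,0],0],[[0,0,-0.025],[0,0,0],0],[[0.036,0.004,0],[0,0,0],0],[[0.036,0.004,0],[0,0,0],0],[[0.036,0.004,0],[0,0,0],0.1],[[0.036,0.004,0],[0,0,0],0.1],[[0.036,0.004,0],[0,0,0],0.1]])

```text
t: 25.02
eef_pos: [597.1, -39.5, 188.2]
orientation: [0.0, 0.708, 0.706, 0.0]
ft_force: [1.0, -0.4, 0.5]
opening: 0.552
finger_force: 0.0
```

Request:
jog_arm(rows=[[[0.036,0.004,0],[0,0,0],0.1],[[0.036,0.004,0],[0,0,0],0.1],[[0.036,0.003,0],[0,0,0],0.1],[[0,0,0],[0,0,0],0.1],[[0,0,0],[0,0,0],0.1]])

```text
t: 25.43
eef_pos: [608.3, 68.8, 187.8]
orientation: [0.0, 0.707, 0.708, -0.0]
ft_force: [0.3, -0.5, -0.0]
opening: 0.548
finger_force: 0.0
```

```bash
python3 wl.py 2;  python3 go.py 0 607,69,58
```

```text
[274. 202.] [247, 170, 56, 62, 2519] lid z58 [607.  71.]
[359. 215.] [328, 189, 61, 54, 2391] lid z58 [698.  58.]
[458. 243.] [426, 212, 66, 62, 3047] lid z58 [810.  25.]
t 25.48 pos [608.2  67.4 187.8] rot(units) [-0.0001  0.0003 -0.0004] F [ 0.6 -0.4  1. ] op 0.55 ff 0.0
607,69,58 shift m [ 0.0016 -0.0012  0.1298] rows>= 4
```

D has not moved. Grasping it, then carrying it to (631,-160).

Request:
jog_arm(rows=[[[0.002,-0.001,0.04],[0,0,0],0.1],[[0,0,0.04],[0,0,0],0.1],[[0,0,0.03],[0,0,0],0.1],[[0,0,0.019],[0,0,0],0.1],[[0,0,0],[0,0,0],0.1],[[0,0,0],[0,0,0],0.1],[[0,0,0],[0,0,0],-0.3],[[0,0,0],[0,0,0],-0.6],[[0,0,0],[0,0,0],-0.6],[[0,0,0],[0,0,0],-0.6],[[0,0,0],[0,0,0],-0.6]])

```text
t: 26.4
eef_pos: [607.7, 69.1, 60.1]
orientation: [0.001, 0.708, 0.706, 0.001]
ft_force: [-0.2, -0.6, 4.1]
opening: 0.251
finger_force: 30.0
```

```bash
python3 go.py 0 607,69,190 631,-160,190 631,-160,108; python3 - <<'E'
from h import *
E
```

```text
t 26.4 pos [607.7  69.1  60.1] rot(units) [ 0.0011 -0.0001 -0.0013] F [-0.2 -0.6  4.1] op 0.25 ff 30.0
607,69,190 shift m [-1.000e-04 -7.000e-04 -1.299e-01] rows>= 4
631,-160,190 shift m [-0.229  0.024  0.   ] rows>= 6
631,-160,108 shift m [0.    0.    0.082] rows>= 2
```

Request:
jog_arm(rows=[[[0,0,-0.02],[0,0,0],-0.6],[[0,0,-0.04],[0,0,0],-0.6],[[0,0,-0.04],[0,0,0],-0.6],[[0,0,-0.03],[0,0,0],-0.6],[[-0.025,0.002,0],[0,0,0],-0.6],[[-0.035,0.004,0],[0,0,0],-0.6],[[-0.036,0.004,0],[0,0,0],-0.6],[[-0.036,0.004,0],[0,0,0],-0.6],[[-0.036,0.004,0],[0,0,0],-0.6],[[-0.036,0.004,0],[0,0,0],-0.6],[[-0.025,0.002,0],[0,0,0],-0.6],[[0,0,0],[0,0,0],-0.6]])

```text
t: 27.4
eef_pos: [630.8, -165.2, 188.6]
orientation: [0.001, 0.709, 0.705, -0.001]
ft_force: [0.9, 1.3, -1.5]
opening: 0.252
finger_force: 30.0
```

Request:
jog_arm(rows=[[[0,0,0.03],[0,0,0],-0.6],[[0,0,0.03],[0,0,0],-0.6],[[0,0,0.012],[0,0,0],-0.6],[[0,0,0],[0,0,0],-0.6],[[0,0,0],[0,0,0],-0.6],[[0,0,0.004],[0,0,0],-0.6],[[0,0,0.004],[0,0,0],-0.6],[[0,0,0],[0,0,0],-0.6],[[0,0,0],[0,0,0],-0.6]])

```text
t: 28.15
eef_pos: [631.0, -159.9, 109.5]
orientation: [0.0, 0.708, 0.706, 0.0]
ft_force: [0.5, 1.0, -0.8]
opening: 0.257
finger_force: 30.0
```

Request:
jog_arm(rows=[[[0,0,0.001],[0,0,0],-0.6],[[0,0,0],[0,0,0],0],[[0,0,0],[0,0,0],0],[[0,0,0],[0,0,0],0],[[0,0,-0.02],[0,0,0],0],[[0,0,-0.035],[0,0,0],0],[[0,0,-0.025],[0,0,0],0],[[0.036,0.011,0],[0,0,0],0],[[0.036,0.012,0],[0,0,0],0],[[0.036,0.012,0],[0,0,0],0.1],[[0.036,0.012,0],[0,0,0],0.1],[[0.036,0.012,0],[0,0,0],0.1]])

```text
t: 29.15
eef_pos: [690.5, 21.5, 188.1]
orientation: [0.0, 0.708, 0.706, 0.0]
ft_force: [0.9, 0.2, -0.2]
opening: 0.551
finger_force: 0.0
```

Request:
jog_arm(rows=[[[0.036,0.01,0],[0,0,0],0.1],[[0,0,0],[0,0,0],0.1],[[0,0,0],[0,0,0],0.1],[[0,0,0],[0,0,0],0.1]])

```text
t: 29.48
eef_pos: [700.0, 55.5, 187.7]
orientation: [0.0, 0.708, 0.707, -0.0]
ft_force: [-0.1, 0.7, 1.0]
opening: 0.549
finger_force: 0.0
```

```bash
python3 wl.py 3;  python3 go.py 0 700,56,58
```

```text
[532. 164.] [477, 0, 83, 290, 13338] lid z58 [961.  98.]
[275. 203.] [246, 176, 60, 55, 2529] lid z58 [700.  57.]
[365. 234.] [331, 199, 66, 62, 2600] lid z58 [797.  23.]
t 29.53 pos [699.9  54.8 187.8] rot(units) [-0.0003  0.0004 -0.0018] F [ 1.  -0.5  0.3] op 0.55 ff 0.0
700,56,58 shift m [1.200e-03 1.000e-04 1.298e-01] rows>= 4
```

Request:
jog_arm(rows=[[[0.001,-0.001,0.04],[0,0,0],0],[[0,0,0.04],[0,0,0],0],[[0,0,0.03],[0,0,0],0],[[0,0,0.019],[0,0,0],0],[[0,0,0],[0,0,0],0],[[0,0,0],[0,0,0],0],[[0,0,0],[0,0,0],-0.3],[[0,0,0],[0,0,0],-0.6],[[0,0,0],[0,0,0],-0.6],[[0,0,0],[0,0,0],-0.6],[[0,0,0],[0,0,0],-0.6]])

```text
t: 30.45
eef_pos: [700.4, 56.8, 60.8]
orientation: [0.001, 0.708, 0.706, 0.001]
ft_force: [0.5, 0.5, 3.8]
opening: 0.256
finger_force: 30.0
```

```bash
python3 go.py 0 700,56,190 512,-172,190 512,-172,108
```

```text
t 30.45 pos [700.4  56.8  60.8] rot(units) [ 0.0023 -0.     -0.0013] F [0.5 0.5 3.8] op 0.26 ff 30.0
700,56,190 shift m [-0.0008 -0.0004 -0.1292] rows>= 4
512,-172,190 shift m [-0.228 -0.188  0.   ] rows>= 8
512,-172,108 shift m [0.    0.    0.082] rows>= 2
```

Request:
jog_arm(rows=[[[0,0,-0.02],[0,0,0],-0.6],[[0,0,-0.04],[0,0,0],-0.6],[[0,0,-0.04],[0,0,0],-0.6],[[0,0,-0.03],[0,0,0],-0.6],[[-0.02,-0.016,0],[0,0,0],-0.6],[[-0.03,-0.025,0],[0,0,0],-0.6],[[-0.03,-0.025,0],[0,0,0],-0.6],[[-0.03,-0.025,0],[0,0,0],-0.6],[[-0.03,-0.025,0],[0,0,0],-0.6],[[-0.03,-0.025,0],[0,0,0],-0.6],[[-0.03,-0.025,0],[0,0,0],-0.6],[[-0.029,-0.022,0],[0,0,0],-0.6]])

```text
t: 31.45
eef_pos: [508.6, -172.7, 189.1]
orientation: [-0.0, 0.708, 0.706, -0.0]
ft_force: [0.3, -0.4, -0.7]
opening: 0.252
finger_force: 30.0
```

Request:
jog_arm(rows=[[[0,0,0],[0,0,0],-0.6],[[0,0,0],[0,0,0],-0.6],[[0,0,0.03],[0,0,0],-0.6],[[0,0,0.03],[0,0,0],-0.6],[[0,0,0.012],[0,0,0],-0.6],[[0,0,0],[0,0,0],-0.6],[[0,0,0],[0,0,0],-0.6],[[0,0,0.004],[0,0,0],-0.6],[[0,0,0.003],[0,0,0],-0.6],[[0,0,0],[0,0,0],-0.6],[[0,0,0],[0,0,0],-0.6]])

```text
t: 32.37
eef_pos: [511.1, -171.7, 110.5]
orientation: [0.0, 0.708, 0.706, 0.0]
ft_force: [-0.8, -0.1, -0.2]
opening: 0.257
finger_force: 30.0
```

Request:
jog_arm(rows=[[[0,0,0.001],[0,0,0],-0.6],[[0,0,0],[0,0,0],0],[[0,0,0],[0,0,0],0],[[0,0,0],[0,0,0],0],[[0,0,-0.02],[0,0,0],0],[[0,0,-0.04],[0,0,0],0],[[0,0,-0.04],[0,0,0],0],[[0,0,-0.04],[0,0,0],0],[[-0.035,0.02,0],[0,0,0],0],[[-0.035,0.02,0],[0,0,0],0],[[-0.035,0.02,0],[0,0,0],0],[[0,0,0],[0,0,0],0]])

```text
t: 33.37
eef_pos: [573.1, -282.6, 247.5]
orientation: [0.002, 0.709, 0.705, -0.001]
ft_force: [0.7, 0.9, -0.0]
opening: 0.505
finger_force: 0.0
```

Request:
jog_arm(rows=[[[0,0,0],[0,0,0],0.2],[[0,0,0],[0,0,0],0.2],[[0,0,0],[0,0,0],0.2]])

```text
t: 33.62
eef_pos: [569.9, -275.8, 249.0]
orientation: [-0.0, 0.708, 0.707, 0.0]
ft_force: [-0.0, 0.1, -0.1]
opening: 0.597
finger_force: 0.0
```

```bash
python3 wl.py 4;  python3 go.py 0 577,-220,190
```

```text
[337.  89.] [306, 53, 61, 73, 2979] lid z58 [ 640. -156.]
[218. 103.] [187, 71, 65, 63, 3068] lid z58 [ 503. -170.]
[518. 105.] [498, 86, 37, 37, 914] lid z58 [ 850. -173.]
[281. 150.] [250, 121, 63, 58, 2663] lid z58 [ 577. -224.]
[338. 192.] [308, 166, 59, 54, 2415] lid z58 [ 649. -276.]
[232. 205.] [205, 174, 55, 59, 2361] lid z58 [ 515. -293.]
[281. 342.] [211, 337, 129, 9, 743] lid z58 [ 578. -502.]
t 33.67 pos [ 570.  -275.7  249.3] rot(units) [-0.     -0.0003 -0.0008] F [ 0.6 -0.3  0.6] op 0.6 ff 0.0
577,-220,190 shift m [0.0557 0.007  0.0593] rows>= 2
```

View pics/wl4.png

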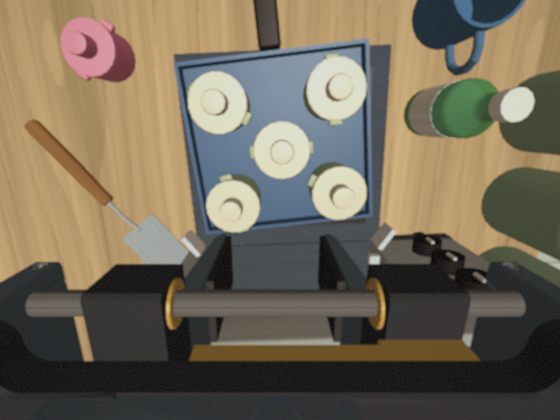

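All five pots stand upright in the pan. The rim corners are (180,66), (368,40), (372,215), (205,232), with the guides at (193,245) and (385,238).

```bash
python3 - <<'E'
from h import *
w=V('wl4')
c=np.array([w.plane(p,67) for p in((178,67),(368,39),(372,216),(206,233))]);print(c.round(0).tolist(),c.mean(0).round(1))
for i,j in((0,1),(3,2),(1,2),(0,3)):
    d=c[j]-c[i];print(np.linalg.norm(d).round(1),np.degrees(np.arctan2(d[1],d[0])).round(1))
for n,p,z in(('doorR',(391,45),45),('doorL',(177,56),45),('R low',(376,215),45),('L low',(203,228),45),('guideL',(193,243),75),('guideR',(385,237),75),('hroot',(268,46),79),('hroot2',(257,47),79),('htip L',(255,0),79),('htipR',(277,0),79)):print(n,w.plane(p,z).round(0))
# door edges by dark gradient
E
```

```text
[[464.0, -134.0, 67.0], [668.0, -108.0, 67.0], [691.0, -305.0, 67.0], [481.0, -327.0, 67.0]] [ 576.1 -218.6   67. ]
206.5 7.5
211.3 6.2
198.3 -83.4
193.7 -84.9
doorR [ 701. -108.   45.]
doorL [ 457. -119.   45.]
R low [ 704. -310.   45.]
L low [ 472. -328.   45.]
guideL [ 466. -338.   75.]
guideR [ 707. -330.   75.]
hroot [ 562. -117.   79.]
hroot2 [ 551. -118.   79.]
htip L [550. -76.  79.]
htipR [572. -76.  79.]
```

```bash
python3 - <<'E'
from h import *
for f,rows,(xl,xr) in(('wl4',range(75,205,5),((165,205),(372,402))),('w5',range(60,190,5),((190,225),(436,475)))):
    w=V(f);g=cv2.GaussianBlur(cv2.cvtColor(w.im,cv2.COLOR_RGB2GRAY),(5,5),0).astype(float)
    gx=cv2.Sobel(g,cv2.CV_64F,1,0)
    L=[];Rr=[]
    for r in rows:
        L.append(w.plane((xl[0]+np.argmin(gx[r,xl[0]:xl[1]]),r),45)); Rr.append(w.plane((xr[0]+np.argmax(gx[r,xr[0]:xr[1]]),r),45))
    for n,P in(('L',L),('R',Rr)):
        P=np.array(P); 
        for _ in range(3):
            k=np.polyfit(P[:,1],P[:,0],1); e=P[:,0]-np.polyval(k,P[:,1]); P=P[abs(e)<max(2,1.5*np.std(e))]
        print(f,n,'slope',k[0].round(4),'x at -115,-220,-355',np.polyval(k,[-115,-220,-355]).round(1),len(P),e.std().round(1))
E
```

```text
wl4 L slope -0.0242 x at -115,-220,-355 [455.  457.5 460.8] 19 1.0
wl4 R slope -0.0381 x at -115,-220,-355 [700.9 704.9 710.1] 26 0.4
w5 L slope -0.0039 x at -115,-220,-355 [456.7 457.2 457.7] 18 1.3
w5 R slope -0.0414 x at -115,-220,-355 [700.7 705.  710.6] 26 0.3
```

```bash
python3 go.py 6 558,-45,249 558,-45,57
```

```text
t 33.67 pos [ 570.  -275.7  249.3] rot(units) [-0.     -0.0003 -0.0675] F [ 0.6 -0.3  0.6] op 0.6 ff 0.0
558,-45,249 shift m [0.2307 0.0122 0.0003] rows>= 6
558,-45,57 shift m [0.    0.    0.192] rows>= 5
```

Request:
jog_arm(rows=[[[0,0,0],[0,0,-0.067],0.1],[[0.038,0.002,0],[0,0,0],0.1],[[0.038,0.002,0],[0,0,0],0.1],[[0.038,0.002,0],[0,0,0],0.1],[[0.038,0.002,0],[0,0,0],0.1],[[0.038,0.002,0],[0,0,0],0.1],[[0.04,0.002,0],[0,0,0],0.1],[[0,0,0],[0,0,0],0.1],[[0,0,0.03],[0,0,0],0.1],[[0,0,0.03],[0,0,0],0.1],[[0,0,0],[0,0,0],0.1],[[0,0,0],[0,0,0],0.1]])

```text
t: 34.67
eef_pos: [557.5, -46.4, 188.5]
orientation: [-0.001, 0.669, 0.743, -0.001]
ft_force: [0.4, -0.3, 0.9]
opening: 0.552
finger_force: 0.0
```

```bash
python3 go.py 6 558,-45,57; python3 - <<'E'
from h import *
snap('wrist','w6');w=V('w6')
# dark handle: scan rows, report dark-run centre as ray at z=79
g=w.im.max(2)
for r in range(150,240,15):
    c=np.where(g[r]<60)[0]; 
    if len(c): print(r,c.min(),c.max(),len(c),w.plane((c.min(),r),79).round(0)[:2],w.plane((c.max(),r),79).round(0)[:2])
E
```

```text
t 34.67 pos [557.5 -46.4 188.5] rot(units) [-0.0017 -0.0004 -0.0006] F [ 0.4 -0.3  0.9] op 0.55 ff 0.0
558,-45,57 shift m [0.0013 0.0006 0.1315] rows>= 4
180 264 284 3 [543. -18.] [562. -16.]
195 264 284 5 [545. -33.] [564. -31.]
210 264 284 8 [546. -48.] [566. -46.]
225 265 284 16 [548. -63.] [567. -61.]
```

Request:
jog_arm(rows=[[[0,0,0.04],[0,0,0],0.1],[[0,0,0.04],[0,0,0],0.1],[[0,0,0.03],[0,0,0],0.1],[[0,0,0.019],[0,0,0],0.1],[[0,0,0],[0,0,0],0.1],[[0,0,0],[0,0,0],0.1],[[0,0,0],[0,0,0],-0.3],[[0,0,0],[0,0,0],-0.7],[[0,0,0],[0,0,0],-0.7],[[0,0,0],[0,0,0],-0.7],[[0,0,0],[0,0,0],-0.7]])

```text
t: 35.63
eef_pos: [558.5, -46.9, 61.1]
orientation: [0.0, 0.67, 0.742, -0.0]
ft_force: [-3.7, -0.7, 5.7]
opening: 0.264
finger_force: 30.0
```

```bash
python3 go.py 2.3 574,-46,57 579,-180,57
```

```text
t 35.63 pos [558.5 -46.9  61.1] rot(units) [0.     0.0001 0.0399] F [-3.7 -0.7  5.7] op 0.26 ff 30.0
574,-46,57 shift m [0.0003 0.0155 0.0041] rows>= 1
579,-180,57 shift m [-0.1341 -0.0004  0.    ] rows>= 4
```

Request:
jog_arm(rows=[[[0,0.0025,-0.001],[0,0,0.007],-0.7],[[0,0.0025,0],[0,0,0.007],-0.7],[[0,0.0025,0],[0,0,0.007],-0.7],[[0,0.0025,0],[0,0,0.007],-0.7],[[0,0.003,0],[0,0,0.007],-0.7],[[0,0.0025,0],[0,0,0.005],-0.7],[[0,0,0],[0,0,0],-0.7],[[0,0,0],[0,0,0],-0.7]])

```text
t: 36.3
eef_pos: [573.7, -45.4, 61.1]
orientation: [-0.001, 0.694, 0.72, -0.0]
ft_force: [-5.4, -0.4, 5.5]
opening: 0.261
finger_force: 30.0
```

```bash
python3 go.py 2.3 574,-46,61 ; python3 - <<'E'
from h import *
snap('wrist','w7');snap('scene','s7');snap('side','d7')
E
```

```text
t 36.3 pos [573.7 -45.4  61.1] rot(units) [-0.0009 -0.0006 -0.0016] F [-5.4 -0.4  5.5] op 0.26 ff 30.0
574,-46,61 shift m [-0.0006  0.0002  0.0001] rows>= 1
```

Request:
jog_arm(rows=[[[-0.002,0,0],[0,0,0],-0.7],[[-0.003,0,0],[0,0,0],-0.7],[[-0.004,0,0],[0,0,0],-0.7],[[-0.005,0,0],[0,0,0],-0.7],[[-0.005,0,0],[0,0,0],-0.7],[[-0.005,0,0],[0,0,0],-0.7],[[-0.005,0,0],[0,0,0],-0.7],[[-0.005,0,0],[0,0,0],-0.7],[[-0.005,0,0],[0,0,0],-0.7],[[-0.005,0,0],[0,0,0],-0.7],[[-0.003,0,0],[0,0,0],-0.7],[[-0.002,0,0],[0,0,0],-0.7]])

```text
t: 37.45
eef_pos: [577.4, -93.5, 61.1]
orientation: [-0.0, 0.693, 0.721, 0.001]
ft_force: [0.4, 5.7, 2.8]
opening: 0.258
finger_force: 30.0
```

```bash
python3 go.py 2.3 577,-97,61; python3 - <<'E'
import numpy as np
from workcell import bot
print(bot.read_state()['wrist_torque'].round(2))
E
```

```text
t 37.45 pos [577.4 -93.5  61.1] rot(units) [ 0.0013 -0.0013 -0.0003] F [0.4 5.7 2.8] op 0.26 ff 30.0
577,-97,61 shift m [-0.0035 -0.0005  0.0001] rows>= 1
[0.74 0.33 0.05]
```

Request:
jog_arm(rows=[[[-0.003,0,0],[0,0,0],-0.7],[[-0.005,0,0],[0,0,0],-0.7],[[-0.006,0,0],[0,0,0],-0.7],[[-0.006,0,0],[0,0,0],-0.7],[[-0.006,0,0],[0,0,0],-0.7],[[-0.006,0,0],[0,0,0],-0.7],[[-0.006,0,0],[0,0,0],-0.7],[[-0.006,0,0],[0,0,0],-0.7],[[-0.006,0,0],[0,0,0],-0.7],[[-0.006,0,0],[0,0,0],-0.7],[[-0.004,0,0],[0,0,0],-0.7],[[-0.003,0,0],[0,0,0],-0.7]])

```text
t: 38.45
eef_pos: [579.8, -156.5, 61.1]
orientation: [-0.0, 0.693, 0.721, 0.001]
ft_force: [-0.4, 6.1, 3.9]
opening: 0.258
finger_force: 30.0
```

```bash
python3 go.py 2.3 579,-160,61; python3 - <<'E'
from h import *
print(bot.read_state()['wrist_torque'].round(2))
snap('wrist','w8')
E
```

```text
t 38.45 pos [ 579.8 -156.5   61.1] rot(units) [ 0.0012 -0.0014 -0.0003] F [-0.4  6.1  3.9] op 0.26 ff 30.0
579,-160,61 shift m [-0.0035 -0.001   0.0001] rows>= 1
[ 0.82  0.37 -0.03]
```

Friction stays steady at 6 N with no side load. Carrying on.

Request:
jog_arm(rows=[[[-0.003,0,0],[0,0,0],-0.7],[[-0.005,0,0],[0,0,0],-0.7],[[-0.006,0,0],[0,0,0],-0.7],[[-0.006,0,0],[0,0,0],-0.7],[[-0.006,0,0],[0,0,0],-0.7],[[-0.006,0,0],[0,0,0],-0.7],[[-0.006,0,0],[0,0,0],-0.7],[[-0.006,0,0],[0,0,0],-0.7],[[-0.006,0,0],[0,0,0],-0.7],[[-0.006,0,0],[0,0,0],-0.7],[[-0.004,0,0],[0,0,0],-0.7],[[-0.003,0,0],[0,0,0],-0.7]])

```text
t: 39.5
eef_pos: [582.1, -219.4, 61.1]
orientation: [-0.0, 0.693, 0.721, 0.001]
ft_force: [-0.7, 7.1, 3.8]
opening: 0.265
finger_force: 30.0
```

```bash
python3 go.py 2.3 583,-285,61
```

```text
t 39.5 pos [ 582.1 -219.4   61.1] rot(units) [ 0.0008 -0.0013 -0.0002] F [-0.7  7.1  3.8] op 0.27 ff 30.0
583,-285,61 shift m [-0.0656 -0.0017  0.0001] rows>= 2
```

Request:
jog_arm(rows=[[[-0.003,0,0],[0,0,0],-0.7],[[-0.005,0,0],[0,0,0],-0.7],[[-0.005,0,0],[0,0,0],-0.7],[[-0.005,0,0],[0,0,0],-0.7],[[-0.005,0,0],[0,0,0],-0.7],[[-0.005,0,0],[0,0,0],-0.7],[[-0.005,0,0],[0,0,0],-0.7],[[-0.005,0,0],[0,0,0],-0.7],[[-0.004,0,0],[0,0,0],-0.7],[[-0.004,0,0],[0,0,0],-0.7],[[-0.003,0,0],[0,0,0],-0.7],[[-0.002,0,0],[0,0,0],-0.7]])

```text
t: 40.5
eef_pos: [584.1, -270.2, 61.1]
orientation: [-0.0, 0.693, 0.721, 0.001]
ft_force: [-0.8, 6.6, 4.6]
opening: 0.264
finger_force: 30.0
```

Request:
jog_arm(rows=[[[-0.003,0,0],[0,0,0],-0.7],[[-0.003,0,0],[0,0,0],-0.7],[[-0.003,0,0],[0,0,0],-0.7]])

```text
t: 40.75
eef_pos: [584.5, -278.9, 61.1]
orientation: [-0.001, 0.693, 0.721, 0.001]
ft_force: [0.0, 7.2, 3.4]
opening: 0.26
finger_force: 30.0
```

Request:
jog_arm(rows=[[[-0.002,0,0],[0,0,0],-0.7],[[-0.002,0,0],[0,0,0],-0.7],[[-0.002,0,0],[0,0,0],-0.7],[[-0.002,0,0],[0,0,0],-0.7]])

```text
t: 41.08
eef_pos: [584.8, -286.9, 61.1]
orientation: [-0.0, 0.693, 0.721, 0.001]
ft_force: [-1.3, 6.6, 3.3]
opening: 0.258
finger_force: 30.0
```

Request:
jog_arm(rows=[[[-0.002,0,0],[0,0,0],-0.7],[[-0.002,0,0],[0,0,0],-0.7],[[-0.002,0,0],[0,0,0],-0.7]])

```text
t: 41.33
eef_pos: [584.9, -288.1, 61.1]
orientation: [-0.004, 0.693, 0.72, 0.004]
ft_force: [1.1, 22.4, 7.4]
opening: 0.263
finger_force: 30.0
```

The pan stopped at y = -288, as predicted, and the force jumped to 22 N, so it is home. One more nudge, then release and look.

Request:
jog_arm(rows=[[[-0.001,0,0],[0,0,0],-0.7],[[0,0,0],[0,0,0],-0.7],[[0,0,0],[0,0,0],0],[[0,0,0],[0,0,0],0],[[0,0,0],[0,0,0],0],[[0,0,0],[0,0,0],0],[[0,0,-0.02],[0,0,0],0],[[0,0,-0.03],[0,0,0],0],[[0.03,0,-0.02],[0,0,0],0],[[0.035,0,0],[0,0,0],0],[[0.035,0,0],[0,0,0],0],[[0.035,0,0],[0,0,0],0]])

```text
t: 42.33
eef_pos: [579.0, -160.2, 131.4]
orientation: [0.001, 0.693, 0.721, 0.0]
ft_force: [0.6, 0.2, -0.6]
opening: 0.503
finger_force: 0.0
```

Request:
jog_arm(rows=[[[0.03,-0.01,-0.02],[0,0,0],0],[[0.03,-0.02,-0.03],[0,0,0],0],[[0.03,-0.02,-0.03],[0,0,0],0],[[0,0,0],[0,0,0],0],[[0,0,0],[0,0,0],0],[[0,0,0],[0,0,0],0]])

```text
t: 42.83
eef_pos: [530.3, -79.9, 204.0]
orientation: [0.0, 0.693, 0.721, -0.0]
ft_force: [-0.4, -0.1, -0.2]
opening: 0.501
finger_force: 0.0
```

```bash
python3 - <<'E'
from h import *
a=snap('scene','s9');b=snap('side','d9');w=snap('wrist','w9')
A=cv2.resize(a[110:310,170:440],(400,296));B=cv2.resize(b[80:280,160:430],(400,296));C=cv2.resize(w,(400,300))
m=np.zeros((600,800,3),np.uint8);m[:296,:400]=A;m[:296,400:]=B;m[300:,:400]=C
D=cv2.resize(V('w8').im,(400,300));m[300:,400:]=D
cv2.imwrite('pics/fin.png',np.clip(m*1.6,0,255).astype(np.uint8)[:,:,::-1])
# handle root/tip in wrist at z=79
v=V('w9');print(v.c.round(0))
E
```

```text
[527.   0. 374.]
```

View pics/fin.png

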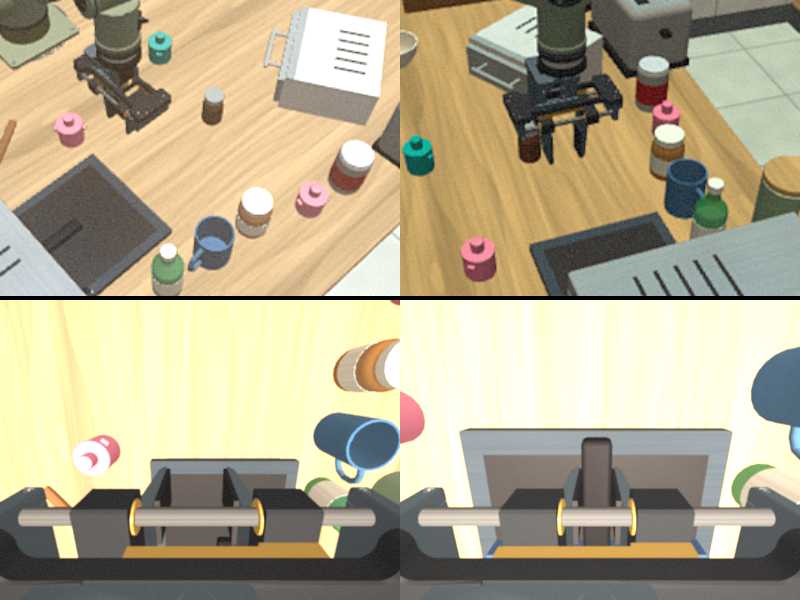

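```bash
python3 - <<'E'
from h import *
u=np.array([.829,.559,0]); 
for f in ('s9','scene0'):
    v=V(f);g=cv2.cvtColor(v.im,cv2.COLOR_RGB2GRAY)
    for off in(-45,-20,45):
        n=np.array([-.559,.829,0])*off
        for z in(67,105):
            ss=np.arange(70,210,4); P=np.array([np.array([392,313.5,z])+n+s*u for s in ss]);q=v.proj(P)
            print(f,off,z,[int(g[int(round(y)),int(round(x))]) for x,y in q])
v=V('s9')
e=[v.plane((np.array(p)/1.4815+[170,110]),67) for p in((275,31),(267,66))];print(np.round(e,0),'mid s from start bar',((np.mean(e,0)-[392,313.5,67])@u).round(1))
d=V('d9')
E
```

```text
s9 -45 67 [131, 129, 130, 130, 131, 137, 134, 129, 130, 134, 132, 126, 116, 137, 135, 133, 139, 138, 135, 127, 142, 140, 127, 139, 134, 138, 139, 136, 134, 136, 129, 148, 173, 169, 168]
s9 -45 105 [136, 143, 142, 138, 139, 136, 136, 132, 132, 128, 130, 127, 113, 137, 139, 126, 130, 131, 136, 136, 135, 134, 120, 130, 138, 130, 132, 138, 133, 133, 136, 153, 171, 165, 168]
s9 -20 67 [142, 140, 138, 132, 131, 132, 129, 132, 132, 139, 133, 129, 119, 127, 134, 117, 138, 135, 135, 136, 140, 135, 102, 140, 135, 134, 141, 128, 137, 136, 132, 147, 172, 169, 167]
s9 -20 105 [136, 137, 134, 131, 133, 137, 140, 140, 136, 137, 133, 128, 124, 127, 140, 135, 134, 129, 128, 129, 131, 133, 125, 139, 133, 125, 126, 140, 135, 132, 140, 154, 170, 171, 168]
s9 45 67 [132, 133, 133, 130, 136, 133, 131, 134, 131, 134, 146, 146, 128, 112, 127, 89, 105, 109, 112, 99, 94, 106, 106, 121, 136, 129, 126, 137, 136, 133, 135, 136, 153, 169, 166]
s9 45 105 [134, 131, 131, 131, 128, 132, 131, 134, 133, 134, 135, 138, 135, 133, 135, 131, 137, 135, 134, 133, 140, 142, 126, 131, 136, 132, 122, 133, 134, 134, 134, 167, 1
[... 492 characters left out ...]
6, 134, 137, 141, 140, 138, 144, 142, 146, 145, 137, 117, 126, 130, 129, 141, 163, 163, 160]
scene0 -20 105 [135, 133, 139, 132, 135, 138, 137, 139, 144, 143, 144, 145, 149, 148, 148, 149, 138, 137, 139, 144, 143, 144, 146, 142, 150, 149, 139, 130, 127, 124, 131, 149, 163, 163, 161]
scene0 45 67 [138, 144, 142, 126, 117, 144, 143, 143, 132, 123, 155, 149, 143, 141, 162, 151, 139, 130, 111, 142, 142, 140, 137, 126, 152, 134, 128, 132, 133, 127, 128, 127, 143, 162, 160]
scene0 45 105 [73, 71, 70, 76, 74, 72, 73, 72, 75, 72, 71, 75, 72, 76, 72, 76, 73, 75, 73, 73, 72, 69, 78, 75, 72, 77, 106, 134, 126, 131, 127, 160, 161, 164, 161]
[[468. 430.  67.]
 [536. 332.  67.]] mid s from start bar 128.8
```

```bash
python3 - <<'E'
from h import *
v=V('s9');print(v.plane((80/1.4815+170,224/1.4815+110),79).round(0), V('scene0').plane((325/2.963+170,293/2.963+110),79).round(0))
print(bot.finish_job())
E
```

```text
[ 593. -247.   79.] [558.  -9.  79.]
the job is handed in; nothing more can be done
None
```

I handed the job in with all five lidded green pots upright in the roasting pan, the pan fully home in the oven with the door down, and the serving dish upright in the shut warming drawer. The other things on the worktop were left where they were.

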